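# Empty spent battery packs into the collection box and latch it

### The arm

A 6-joint arm with a two-finger parallel gripper is mounted at the origin on the work surface. World frame = base frame: x ahead of the robot, y to its left, z up, the work surface at z = 0. Lengths are in mm, angles in rad, forces in N, time in s.
With the tool pointing down it reaches from about 325 to 775 mm from the base axis. Payload 5.5 kg.
Tool frame: the origin (TCP) lies at the very end of the fingers, on their centre line; the grasp point (between the pads) lies 19 mm behind it; z points along the fingers, y is the line along which they close (so a half turn about z gives the same grasp; the last joint's range is limited). The gripper opens to 88 mm and grips with 3 to 60 N. Pads are 20 mm wide; open, the fingers measure 115 mm over their backs; the gripper's body (75 mm by 178 mm) begins 61 mm behind the grasp point.
Start: joints at [-1.389, 0.091, 1.231, -0, 1.82, -0.057], TCP at [141.921, -582.988, 222.631] pointing down, gripper open.
Joint ranges: [-2.87, 2.87], [-0.86, 2.18], [0.17, 2.46], [-1.51, 4.65], [0.06, 2.69], [-2.65, 2.65]. Speed limits (rad/s): [2.57, 2.57, 3.01, 3.14, 3.14, 3.14].

### API

Orientations are given as [roll, pitch, yaw] about the fixed x, y, z axes, in that order (R = Rz(yaw) Ry(pitch) Rx(roll)).
In Python, from rig import * gives the robot as it stands. The module is installed in compiled form; this text tells all that it offers.
- The arm moves only by the shell command python3 -m handwheel 'ROWS' [FORCE]. ROWS is a JSON object of lists of equal length, an entry for each row: "delta_rot": the turn, a rotation vector about the tool's x, y, z in rad, a list of three; "travel": the shift along the tool's x, y, z in mm, a list of three; "gripper": the opening, from -1 (shut) to 1 (fully open). In form: {"delta_rot": [[rx, ry, rz], ...], "travel": [[x, y, z], ...], "gripper": [gripper, ...]}. A call has 1 to 10 rows; each row shifts and turns the commanded pose from where the row before left it, along the tool's axes as they then stand; what a row does not reach is not made up. A row lasts 1/12 s, in which the tool goes at most 41.7 mm and 7.16 degrees, less where a joint would pass 70% of its speed; a pose out of reach is approached as far as the arm can. A call with a gripper value outside its range is refused whole. The fingers move at their own pace and stop on an object; FORCE is the grip in N (left out, the last holds). Time passes only in rows, so rows that do not move let the fingers close. It gives the time, the measured TCP pose, the force, the opening and the grip force at its end, in the units of the state.
- get_obs(): the state, without advancing time (a new reading comes with each control period).
- grab_frame(name): name is "scene" or "top" or "wrist"; returns a dict with "color" (384x512x3 uint8, blue, green, red), "range_z" (384x512 float32, mm along the optical axis (not along the pixel's ray), 0 where there is no reading), "mtx" (3x3 intrinsics, pixels), "distortion" ([k1, k2, p1, p2, k3] as OpenCV has them; the pictures are not rectified), "R" (3x3) and "t" (3): a world point X has camera coordinates R X + t; the wrist camera has in their place "mount" (4x4, takes a point from camera to tool coordinates, whose origin is the TCP and whose axes are the flange's). Camera axes: x right, y down, z forward; pixel columns grow to the right and rows downward; lengths in mm; the calibration is good to about 2 mm. A picture is of the moment at which its call begins: read the wrist's pose just before it.
- close_job(): hands the job in; it is judged then, once.
Trained networks look in a picture, given as the dict that the camera call returned (one of the last four; its "shot" number tells which), for a name from the list of things; names that differ only in an ending like _2 or _b are one class to them, and where a whole thing is asked for, a point or a joint stands for the part that bears it (a point fixed in the world has none). Each returns a list of dicts, best first, with "p" (0 to 1); they miss things now and then, are a little off and sometimes report something else, mostly with a low value. They report only what shows in the picture. A call takes as long as a camera call. They do not tell look-alikes from the thing itself.
- recognise(query, picture): "box" ([left, top, right, bottom] in pixels, round what is visible of it).
- regions_of(query, picture): "region" (384x512 bool, what is visible of it) and "box" ([left, top, right, bottom] in pixels, round what is visible of it).
The state is a dict: "t": time; "joint_positions": joint angles; "dq": joint speeds; "tau": joint torques, N m; "tool_pos": TCP position; "eef_rot": TCP orientation; "contact_force": force on the tool from outside, world axes, zero at the start; "wrist_torque": the same for the moment, N m; "opening": finger opening in mm; "gripper_force": force on a finger pad.
Only numpy, scipy, OpenCV 4.12 (cv2) and the standard library are available. Lean on these libraries where they do the work, as an engineer would, in place of code of your own. Each camera call takes 0.05 s, during which the arm holds its last target. There are 200 camera calls.

### The job

Load all the spent orange battery packs from the bench into the tipping tray at the side of the collection box, and once they are all in it lift the tray by its red bar until every pack has slid into the box, then let the tray back down. When the packs are in the box, shut the lid fully, and after that swing the latch bar across over the lid until it is home in its catch. Leave the good blue pack and everything else on the bench where they are.

Things in the scene. Friction and masses are not known exactly. Their poses are not given: they have to be found in the camera images.
- bin: the teal steel battery collection box, fixed to the bench, outside 180 x 180 mm, 120 mm high, open on top, walls 5 mm (the wall beside the tray only 94 mm high); origin at the centre of its underside on the bench. In its own frame: lid hinge along y at x = +90 mm; the side to -x is its front, with the latch; the tipping tray lies on its -y side over a solid grey plinth (160 mm along x, y -91 to -256 mm, 112 mm high). It stands a little turned about the vertical
- pack1: a spent battery pack, orange with black ends, a 66 x 36 x 30 mm block of about 150 g; origin at its centre, long side along its x, 36 mm along y, 30 mm along z. Lies flat at the start; may be absent
- pack2: a spent battery pack, orange with black ends, a 66 x 36 x 30 mm block of about 150 g; origin at its centre, long side along its x, 36 mm along y, 30 mm along z. Lies flat at the start; may be absent
- pack3: a spent battery pack, orange with black ends, a 66 x 36 x 30 mm block of about 150 g; origin at its centre, long side along its x, 36 mm along y, 30 mm along z. Lies flat at the start; may be absent
- pack4: a spent battery pack, orange with black ends, a 66 x 36 x 30 mm block of about 150 g; origin at its centre, long side along its x, 36 mm along y, 30 mm along z. Lies flat at the start; may be absent
- tray (a joint): tip angle of the aluminium tipping tray: 0 level, resting (its stop); grows as its outer end is lifted, to a stop at 1.2. It falls back by its own weight when let go. Its hinge lies along the box's x; tipped to 1.0 or more, everything in it slides off into the box. Lifting takes 2 to 7 N at the bar
- tray_hinge (a point): middle of the tray's hinge line and of its open lip beside the box rim, at the level of the tray floor, 124 mm above the bench. Its axes are the tray's: with the tray level, y points to the box and the tray reaches out to -y; x runs along the hinge
- tray_floor (a point): centre of the tray's floor (top face). Inside 155 mm along the hinge by 175 mm outward; walls 5 mm thick, 32 mm high on both sides and the outer end, no wall towards the box
- tray_bar (a point): middle of the tray's red lifting bar, a round bar 12 mm thick, 120 mm long, parallel to the hinge, 220 mm out from the hinge and 28 mm above the tray floor, with about 34 mm free between it and the tray's end wall. It can turn between fingers that pinch it from above
- lid (a joint): angle of the box's grey lid (8 mm thick plate, 180 x 180 mm): 0 shut flat on the rim, about 1.57 upright; it starts open, about upright, at 1.48 to 1.65. Upright it reaches (with its tongue) 335 mm above the bench, so carry things past it or above it. A stiff hinge holds it where it is left; 1 to 5 N near the free edge moves it
- lid_hinge (a point): middle of the lid's hinge line, on the box's far (+x) top edge, 120 mm above the bench
- lid_edge (a point): middle of the lid's free edge, outer face, 180 mm from the hinge. A yellow tongue 70 mm wide stands 35 mm farther out from this edge; the latch bar lies over it when closed. To shut, push the outer face towards the front of the box and down
- latch (a joint): angle of the latch bar at the front of the box: 0 fully closed in its catch (its stop), grows as it swings out towards the front, to 1.4; it starts at 0.6 to 1.1. Swings level about an upright pivot with light friction and stays where it is left
- latch_pivot (a point): pivot of the latch bar, 136 mm above the bench; the bar (14 mm wide, 9 mm thick) lies level at this height, and when closed points along the box's -y over the lid's tongue into the dark U-shaped catch (its roof reaches 151 mm above the bench)
- latch_knob (a point): on the red upright knob of the latch bar, a pin 14 mm thick and 40 mm high standing on the bar 90 mm from the pivot; this point is on its axis, 164 mm above the bench, 16 mm below its top
- good_pack: a good battery pack, blue with black ends, same shape as the spent ones (66 x 36 x 30 mm, origin at its centre); must stay where it is
- reel: bystander: bare steel solder reel standing on its flange, 52 mm across, 43 mm high, origin at the underside
- meter: bystander: yellow hand multimeter lying flat, 75 x 145 x 34 mm, origin at the underside
- tin: bystander: flat green tin, 68 mm across, 24 mm high, origin at the underside
- screwdriver: bystander: screwdriver lying on the bench, origin at the underside
- board: bystander: green circuit board, 100 x 75 x 4 mm with parts on it up to 18 mm high, origin at the underside
There are look-alikes about, which are no part of the job. What is shaped like the pack1 but pink is not meant.

How it is judged:
By the outcome, as a careful person would: the job done as asked, in the order asked, and still so for the second after the job is handed in, with the robot touching nothing.
Of pack1, pack2, pack3, pack4 only 3 to 4 are there at a start; the rules pass over those that are not, and their reading is None.
At some moment in a run one of pack1, pack2, pack3, pack4 may be knocked a few centimetres aside while the robot is not near it.
Once in a run the grip may slacken for a moment while it holds something.
It also fails if it takes over 192 s, if anything falls off the work surface, if the arm or the gripper's body presses on something with over 40 N, if the wrist force passes 120 N, or if a joint passes its speed limit or range.

## Working session

There is one attempt and no reset: what is moved stays moved. The work goes in short steps, Python scripts to look and compute and a shell command to move; the robot and the scene stay as the last step left them, time stands still between calls to the robot, and variables do not carry over. Pictures are saved under pics/ and viewed, at most 14 in all, crops included, and the job is handed in when it is done.

```bash
mkdir -p pics; python3 - <<'E'
from rig import *
import cv2, numpy as np
for n in ("scene","top"):
    f=grab_frame(n); cv2.imwrite(f"pics/{n}0.png",cv2.resize(f["color"],(800,600)))
    np.savez(n+"0.npz",**{k:v for k,v in f.items()})
    print(n,f["mtx"].tolist(),np.array(f["R"]).round(3).tolist(),np.array(f["t"]).round(1).tolist(),f["distortion"], f.get("shot"))
f=grab_frame("wrist"); print(np.array(f["mount"]).round(3).tolist(),f["mtx"])
print(get_obs())
E
```

```text
scene [[416.5517657232971, 0.0, 260.3891592928322], [0.0, 416.5517657232971, 192.6991246786684], [0.0, 0.0, 1.0]] [[-0.85, 0.526, -0.003], [0.436, 0.702, -0.563], [-0.294, -0.48, -0.827]] [489.1, -170.6, 1621.0] [-0.08739262  0.          0.          0.          0.        ] 1
top [[462.4534575255442, 0.0, 254.27070156096596], [0.0, 462.4534575255442, 195.0417977202], [0.0, 0.0, 1.0]] [[0.028, -1.0, 0.002], [-0.994, -0.028, -0.108], [0.108, 0.001, -0.994]] [-38.0, 568.5, 1464.5] [0.01580598 0.         0.         0.         0.        ] 2
[[0.001, -0.968, -0.252, 68.465], [1.0, 0.001, -0.0, -0.316], [0.0, -0.252, 0.968, -161.31], [0.0, 0.0, 0.0, 1.0]] [[337.30983598   0.         254.92998937]
 [  0.         337.30983598 185.98035198]
 [  0.           0.           1.        ]]
{'t': 0.15, 'joint_positions': array([-1.38867196e+00,  9.17360407e-02,  1.23163432e+00,  3.36802929e-05,
        1.81983489e+00, -5.67068910e-02]), 'dq': array([-0.00135076, -0.00164375, -0.00322082, -0.00110011,  0.00087807,
       -0.00208035]), 'tau': array([ 1.99260561e-03, -4.47046888e+01, -4.06908095e+01,  6.99051982e-02,
        2.73814809e-02, -1.14868226e-04]), 'tool_pos': array([ 141.90176236, -582.72926904,  221.72248297]), 'eef_rot': array([-3.13998450e+00, -1.23998622e-04,  2.38839434e-01]), 'contact_force': array([ 0.06660252, -0.25312961, -0.07067513]), 'wrist_torque': array([-0.02126882,  0.03139263, -0.02683377]), 'gripper_force': 0.0, 'opening': 87.5995898646306}
```

View pics/top0.png

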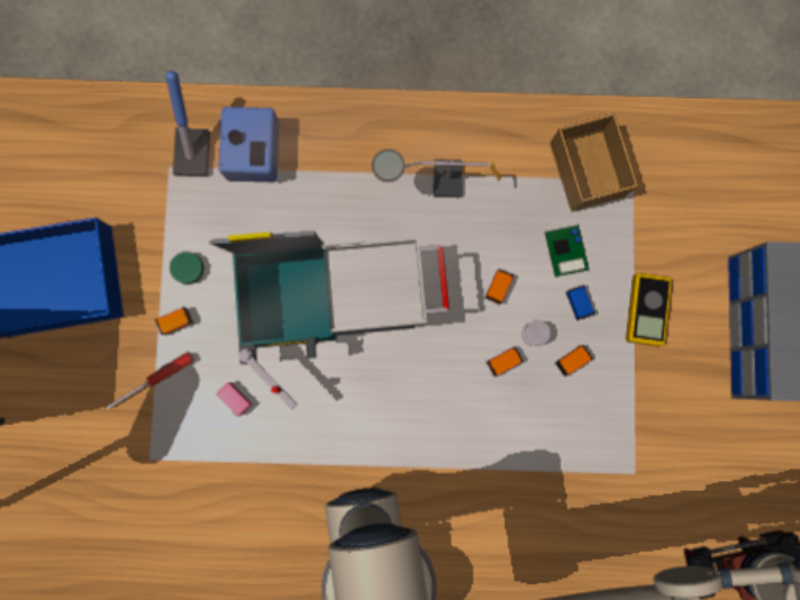

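View pics/scene0.png

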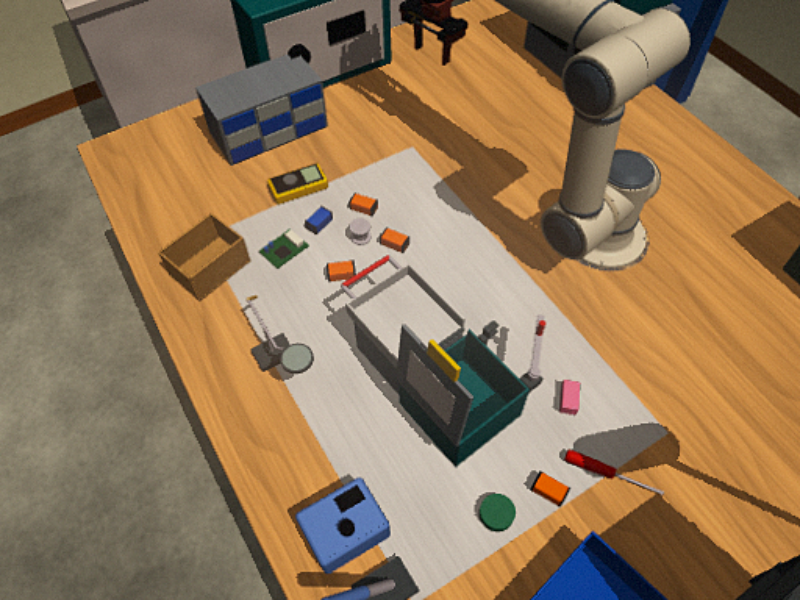

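Four candidate orange packs show in the top view (800x600 pixels): (500,287), (505,361), (574,360) and (173,321). The look-alikes are the pink block at (235,398) and the blue pack at (580,302). I'll measure these and check a close crop.

```bash
cat > h.py <<'E'
import numpy as np, cv2
from scipy.spatial.transform import Rotation as Ro
def world(f,uv,z=None,pose=None):
    """pixels -> world. z given: intersect plane z, else depth."""
    uv=np.atleast_2d(np.asarray(uv,float))
    n=cv2.undistortPoints(uv.reshape(-1,1,2),np.array(f["mtx"]),np.array(f["distortion"])).reshape(-1,2)
    d=np.c_[n,np.ones(len(n))]
    if "mount" in f:
        T=np.eye(4);T[:3,:3]=Ro.from_euler('xyz',pose[1]).as_matrix();T[:3,3]=pose[0]
        M=T@np.array(f["mount"]); A,c=M[:3,:3],M[:3,3]
    else:
        A=np.array(f["R"]).T; c=-A@np.array(f["t"])
    r=d@A.T
    if z is not None: s=(z-c[2])/r[:,2]
    else:
        p=uv.round().astype(int); s=np.array(f["range_z"])[p[:,1],p[:,0]]
    return c+r*s[:,None]
def blobs(f,lo,hi,amin=40,**k):
    hsv=cv2.cvtColor(f["color"],cv2.COLOR_BGR2HSV)
    m=cv2.inRange(hsv,np.array(lo),np.array(hi)); 
    n,l,st,ce=cv2.connectedComponentsWithStats(m)
    out=[]
    for i in range(1,n):
        if st[i,4]<amin: continue
        ys,xs=np.where(l==i); out.append((st[i],np.c_[xs,ys]))
    return out
def rect(P):
    (c,wh,a)=cv2.minAreaRect(P[:,:2].astype(np.float32))
    if wh[0]<wh[1]: a+=90; wh=wh[::-1]
    a=(a+90)%180-90
    return np.round(c,1),np.round(wh,1),round(float(np.radians(a)),3)
E
python3 - <<'E'
from h import *
f=dict(np.load("top0.npz"))
for name,lo,hi in (("orange",(5,200,130),(13,255,255)),("red",(0,180,100),(3,255,255)),("yellow",(22,150,120),(32,255,255)),("blue",(105,150,60),(125,255,255))):
  for st,uv in blobs(f,lo,hi,25):
    P=world(f,uv); 
    print(name,st.tolist(),'z',np.median(P[:,2]).round(1),*rect(world(f,uv,z=np.median(P[:,2]))))
D=f["range_z"];v,u=np.mgrid[:384,:512];W=world(f,np.c_[u.ravel(),v.ravel()]).reshape(384,512,3)
np.save("W.npy",W)
for u_,v_ in ((148,180),(160,200),(180,160),(156,227),(178,248),(240,185),(210,170),(150,218),(212,209),(265,205),(210,157),(265,155),(280,180),(285,185)): print((u_,v_),W[v_,u_].round(1))
c=np.hstack([cv2.resize(f["color"][150:260,280:400],(480,440)),cv2.resize(f["color"][180:280,85:175],(320,440))]);cv2.imwrite("pics/crop1.png",c)
c=cv2.resize(f["color"][140:270,130:310],None,fx=4.4,fy=4.4,interpolation=cv2.INTER_CUBIC);cv2.imwrite("pics/crop2.png",c)
E
```

```text
orange [359, 222, 14, 9, 25] z 26.9 [ 480.3 -382.1] [49.6  4.4] -0.962
red [282, 169, 5, 28, 79] z 156.4 [ 595.7 -108. ] [81.6  8.9] 0.121
red [111, 227, 11, 7, 49] z 22.8 [441.6 418.5] [32.5 17.3] -0.993
yellow [146, 149, 27, 5, 82] z 333.4 [645.1 228.7] [67.7  7.9] -1.449
yellow [402, 175, 28, 46, 260] z 31.1 [ 575.8 -541.7] [143.   75.7] -0.116
blue [0, 140, 70, 73, 3901] z 4.9 [615.6 711.8] [227.6 209.9] -1.386
blue [482, 158, 8, 31, 230] z 136.0 [ 644.8 -716.1] [92.3 21. ] -0.025
blue [467, 164, 7, 28, 155] z 33.0 [ 646.3 -716.5] [88.3 18.6] 0.021
blue [363, 184, 17, 19, 208] z 28.0 [ 586.7 -399.9] [58.6 37.3] 0.37
blue [475, 193, 7, 28, 190] z 82.1 [ 548.  -717.4] [85.  18.5] -0.023
blue [483, 223, 9, 30, 236] z 135.5 [ 451.3 -715.8] [86.8 23.6] -0.026
blue [468, 225, 7, 27, 160] z 33.0 [ 451.4 -717.6] [82.7 18.8] 0.022
(148, 180) [613.1 331.7  -2.7]
(160, 200) [547.  287.1   4.8]
(180, 160) [659.8 207.4 126.9]
(156, 227) [453.5 265.9 146.3]
(178, 248) [393.9 195.  165.1]
(240, 185) [588.3  22.3 126.9]
(210, 170) [632.7 115.5 120.8]
(150, 218) [4.873e+02 3.178e+02 2.000e-01]
(212, 209) [513.2 104.5 124.8]
(265, 205) [529.7 -55.1 126.5]
(210, 157) [695.3 128.9   2.7]
(265, 155) [681.8 -51.  132.1]
(280, 180) [ 6.254e+02 -1.055e+02 -5.000e-01]
(285, 185) [ 588.2 -112.1  157.6]
```

View pics/crop1.png

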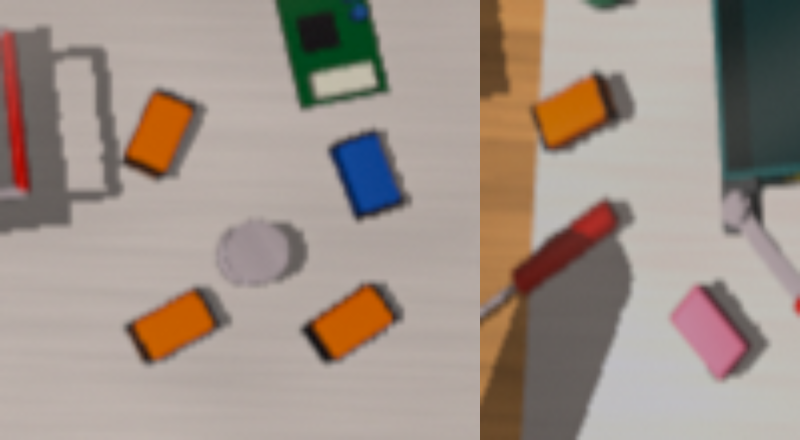

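View pics/crop2.png

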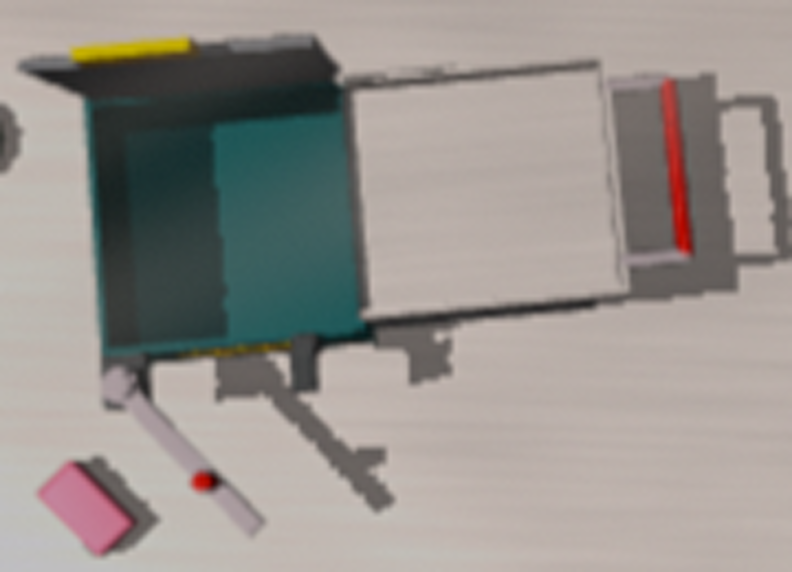

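Crop 1 shows all four orange blocks with black ends, so they are spent packs. The pink block has no black ends, and the blue one is the good pack. Crop 2 shows the box corners, the bar and the knob. Next I'll fit poses.

```bash
python3 - <<'E'
from h import *
f=dict(np.load("top0.npz"))
for st,uv in blobs(f,(4,150,90),(20,255,255),60):
    P=world(f,uv); z=np.median(P[:,2])
    if st[4]<600:print("or",st.tolist(),z.round(1),*rect(world(f,uv,z=30)))
pt=lambda a,b,z:world(f,[[a/4.4+130,b/4.4+140]],z)[0].round(1)
for n,a in dict(nl=(105,355,120),fl=(90,95,120),piv=(122,385,141),knob=(203,481,180),tr1=(598,62,156),tr2=(628,290,156),tr3=(350,80,156),tr4=(366,320,156),bar1=(669,80,158),bar2=(687,253,158)).items(): print(n,pt(*a))
# bar via red mask
for st,uv in blobs(f,(0,120,80),(5,255,255),8):
    print("red",st.tolist(),world(f,uv)[:,2].mean().round(),*rect(world(f,uv,z=158 if st[0]>250 else 180)), world(f,uv,z=158 if st[0]>250 else 180).mean(0).round(1))
for st,uv in blobs(f,(170,120,80),(180,255,255),8): print("red2",st.tolist(),world(f,uv,z=180).mean(0).round(1))
E
```

```text
or [312, 173, 16, 20, 199] 28.3 [ 616.5 -232.3] [59.8 35.4] -0.398
or [100, 198, 21, 16, 209] 28.8 [522.5 441.2] [60.3 37.6] -1.187
or [358, 221, 20, 19, 206] 28.1 [ 467.5 -388.4] [59.5 35.1] -0.963
or [313, 223, 21, 17, 201] 29.0 [ 460.  -245.6] [60.4 33.9] -1.028
or [449, 376, 26, 8, 105] -0.6 [  15.2 -676.9] [76.7 20.7] -1.537
nl [473.2 278.8 120. ]
fl [653.5 298.6 120. ]
piv [452.4 261.8 141. ]
knob [390.2 197.8 180. ]
tr1 [679.9 -53.1 156. ]
tr2 [525.1 -77.3 156. ]
tr3 [662.6 114.8 156. ]
tr4 [499.9  97.7 156. ]
bar1 [ 668.5 -101.5  158. ]
bar2 [ 551.  -116.2  158. ]
red [280, 158, 8, 40, 143] 160.0 [ 610.5 -105.7] [117.8  11.4] 0.131 [ 607.9 -106.4  158. ]
red [95, 226, 28, 21, 197] 23.0 [422.3 394.6] [88.9 19.2] -0.975 [423.2 393.  180. ]
red [174, 247, 4, 4, 14] 177.0 [392.4 199.7] [8.7 8.5] -1.543 [391.8 199.7 180. ]
red [470, 356, 6, 8, 29] 391.0 [ 106.5 -652.2] [21.4 11.7] -0.409 [ 104.9 -652.4  158. ]
red [474, 375, 8, 9, 30] 390.0 [  48.9 -662. ] [26.4 12. ] 0.805 [  49.  -663.4  158. ]
red2 [147, 246, 13, 19, 35] [374.5 259.7 180. ]
```

```bash
cat > go.py <<'E'
# usage: go.py x y z yaw -> what to type: turn about tool z first, then travel in the turned tool axes
import sys; from rig import *; from h import *
def plan(x,y,z,yaw):
    o=get_obs(); R=Ro.from_euler('xyz',o["eef_rot"])
    Rt=Ro.from_euler('xyz',[np.pi,0,yaw]); rv=(R.inv()*Rt).as_rotvec()
    d=Rt.inv().apply(np.array([x,y,z])-o["tool_pos"])
    print("t%.1f turn"%o["t"],rv.round(3),"travel",d.round(1),"rows",int(max(np.ceil(np.abs(rv).max()/.12),0)),int(np.ceil(np.linalg.norm(d)/38)))
if __name__=="__main__": plan(*map(float,sys.argv[1:]))
E
python3 -m handwheel '{"delta_rot":[[0,0,0],[0,0,0],[0,0,0],[0,0,0],[0,0,0],[0,0,0],[0,0,0],[0,0,0]],"travel":[[34,-14.3,0],[34,-14.3,0],[34,-14.3,0],[34,-14.3,0],[34,-14.3,0],[34,-14.3,0],[34,-14.3,0],[34,-14.3,0]],"gripper":[0.36,0.36,0.36,0.36,0.36,0.36,0.36,0.36]}' 30
python3 -m handwheel '{"delta_rot":[[0,0,0],[0,0,0],[0,0,0],[0,0,0],[0,0,0],[0,0,0],[0,0,0],[0,0,0]],"travel":[[34,-14.3,0],[34,-14.3,0],[34,-14.3,0],[34,-14.3,0],[34,-14.3,0],[34,-14.3,0],[34,-14.3,0],[34,-14.3,0]],"gripper":[0.36,0.36,0.36,0.36,0.36,0.36,0.36,0.36]}'
python3 -m handwheel '{"delta_rot":[[0,0,-0.12],[0,0,-0.12],[0,0,-0.12],[0,0,-0.12],[0,0,-0.12],[0,0,-0.12],[0,0,-0.12],[0,0,-0.12],[0,0,-0.12],[0,0,-0.12]],"travel":[[0,0,0],[0,0,0],[0,0,0],[0,0,0],[0,0,0],[0,0,0],[0,0,0],[0,0,0],[0,0,0],[0,0,0]],"gripper":[0.36,0.36,0.36,0.36,0.36,0.36,0.36,0.36,0.36,0.36]}'
python3 -m handwheel '{"delta_rot":[[0,0,-0.12],[0,0,-0.12],[0,0,-0.12],[0,0,-0.12],[0,0,-0.12],[0,0,-0.12],[0,0,-0.12],[0,0,-0.12],[0,0,-0.12],[0,0,-0.12]],"travel":[[0,0,0],[0,0,0],[0,0,0],[0,0,0],[0,0,0],[0,0,0],[0,0,0],[0,0,0],[0,0,0],[0,0,0]],"gripper":[0.36,0.36,0.36,0.36,0.36,0.36,0.36,0.36,0.36,0.36]}'
python3 go.py 616 -232 4 2.744
python3 - <<'E'
from rig import *; from h import *
o=get_obs(); f=grab_frame("wrist"); cv2.imwrite("pics/w1.png",f["color"])
for st,uv in blobs(f,(4,150,60),(20,255,255),300):
    P=world(f,uv,pose=(o["tool_pos"],o["eef_rot"]));Q=P[abs(P[:,2]-30)<6];print(st.tolist(),np.median(P[:,2]).round(1),*(rect(Q) if len(Q)>50 else ()))
E
```

```text
t: 0.82
tool_pos: [380.3, -406.1, 222.4]
eef_rot: [-3.141, 0.0, 0.239]
contact_force: [-0.3, 0.3, 0.5]
opening: 59.8
gripper_force: 0.0
t: 1.48
tool_pos: [617.6, -230.6, 222.2]
eef_rot: [-3.141, 0.0, 0.239]
contact_force: [0.1, -1.1, 0.4]
opening: 59.5
gripper_force: 0.0
t: 2.32
tool_pos: [616.2, -232.0, 222.1]
eef_rot: [-3.141, -0.0, 1.445]
contact_force: [0.2, -0.3, -0.6]
opening: 59.6
gripper_force: 0.0
t: 3.15
tool_pos: [616.3, -232.0, 222.1]
eef_rot: [-3.142, -0.001, 2.645]
contact_force: [-0.5, 0.4, 0.8]
opening: 59.6
gripper_force: 0.0
t3.1 turn [-0.    -0.001 -0.099] travel [ 2.000e-01 -1.000e-01  2.181e+02] rows 1 6
[139, 0, 60, 70, 2546] 29.2 [ 462.9 -244.9] [58.7 35.1] -1.037
[26, 78, 60, 66, 2525] 29.0 [ 469.6 -388.4] [58.9 35.3] -0.962
[237, 139, 36, 55, 1704] 29.0 [ 617.9 -232.3] [58.7 34.2] -0.408
[272, 326, 84, 34, 967] -1.0
[185, 331, 62, 28, 777] 19.0 [ 796.2 -390.2] [43.5 21.3] 1.047
```

```bash
python3 -m handwheel '{"delta_rot":[[0,0,-0.1],[0,0,0],[0,0,0],[0,0,0],[0,0,0],[0,0,0],[0,0,0],[0,0,0]],"travel":[[-1,0,0],[0,0,36],[0,0,36],[0,0,36],[0,0,36],[0,0,36],[0,0,25],[0,0,12]],"gripper":[0.36,0.36,0.36,0.36,0.36,0.36,0.36,0.36]}' 30
python3 -m handwheel '{"delta_rot":[[0,0,0],[0,0,0],[0,0,0],[0,0,0],[0,0,0],[0,0,0]],"travel":[[0,0,0],[0,0,0],[0,0,0],[0,0,0],[0,0,0],[0,0,0]],"gripper":[-0.4,-0.4,-0.4,-0.4,-0.4,-0.4]}' 30
python3 -m handwheel '{"delta_rot":[[0,0,0],[0,0,0],[0,0,0],[0,0,0],[0,0,0],[0,0,0]],"travel":[[0,0,-30],[0,0,-35],[0,0,-35],[0,0,-35],[0,0,-35],[0,0,-30]],"gripper":[-0.4,-0.4,-0.4,-0.4,-0.4,-0.4]}' 30
python3 go.py 634.1 -13.4 200 1.69
```

```text
t: 3.87
tool_pos: [614.5, -231.3, 0.1]
eef_rot: [3.142, -0.008, 2.736]
contact_force: [-6.8, 3.4, 101.5]
opening: 59.8
gripper_force: 60.8
t: 4.37
tool_pos: [618.1, -232.8, 7.1]
eef_rot: [3.142, 0.002, 2.739]
contact_force: [0.8, 0.4, 2.4]
opening: 36.0
gripper_force: 30.0
t: 4.87
tool_pos: [617.2, -232.5, 208.4]
eef_rot: [-3.142, 0.002, 2.739]
contact_force: [0.0, -1.3, -0.4]
opening: 35.5
gripper_force: 30.0
t4.9 turn [1.000e-03 1.000e-03 1.049e+00] travel [215.5  42.9   8.4] rows 9 6
```

```bash
python3 -m handwheel '{"delta_rot":[[0,0,0.12],[0,0,0.12],[0,0,0.12],[0,0,0.12],[0,0,0.12],[0,0,0.12],[0,0,0.12],[0,0,0.12],[0,0,0.09]],"travel":[[0,0,0],[0,0,0],[0,0,0],[0,0,0],[0,0,0],[0,0,0],[0,0,0],[0,0,0],[0,0,0]],"gripper":[-0.4,-0.4,-0.4,-0.4,-0.4,-0.4,-0.4,-0.4,-0.4]}' 30
python3 -m handwheel '{"delta_rot":[[0,0,0],[0,0,0],[0,0,0],[0,0,0],[0,0,0],[0,0,0],[0,0,0],[0,0,0],[0,0,0]],"travel":[[20,5,0],[33,6,0],[33,6,0],[33,6,0],[33,6,0],[33,6,0],[20,5,0],[10.5,3,0],[0,0,0]],"gripper":[-0.4,-0.4,-0.4,-0.4,-0.4,-0.4,-0.4,-0.4,-0.4]}' 30
python3 go.py 634.1 -13.4 133 1.69
```

```text
t: 5.62
tool_pos: [617.1, -232.4, 205.3]
eef_rot: [-3.141, -0.0, 1.682]
contact_force: [-0.4, 0.2, -1.3]
opening: 36.0
gripper_force: 30.0
t: 6.37
tool_pos: [634.6, -11.2, 205.4]
eef_rot: [-3.141, -0.001, 1.692]
contact_force: [0.3, -0.6, -2.1]
opening: 35.8
gripper_force: 30.0
t6.4 turn [-0.    -0.001  0.002] travel [-2.1 -0.8 72.4] rows 1 2
```

```bash
python3 -m handwheel '{"delta_rot":[[0,0,0],[0,0,0],[0,0,0],[0,0,0],[0,0,0],[0,0,0],[0,0,0],[0,0,0]],"travel":[[-2,0,20],[0,0,22],[0,0,14],[0,0,8],[0,0,5],[0,0,3],[0,0,0],[0,0,0]],"gripper":[-0.4,-0.4,-0.4,-0.4,-0.4,-0.4,-0.4,-0.4]}' 30
python3 -m handwheel '{"delta_rot":[[0,0,0],[0,0,0],[0,0,0],[0,0,0],[0,0,0],[0,0,0],[0,0,0]],"travel":[[0,0,0],[0,0,0],[0,0,0],[0,0,0],[0,0,-20],[0,0,-30],[0,0,-27]],"gripper":[0.09,0.09,0.09,0.09,0.09,0.09,0.09]}' 30
python3 go.py 462 -245 205 2.109
python3 - <<'E'
from rig import *; from h import *
f=grab_frame("top"); cv2.imwrite("pics/t1.png",f["color"])
for st,uv in blobs(f,(4,150,90),(20,255,255),40):
    P=world(f,uv); z=np.median(P[:,2])
    print(st.tolist(),z.round(1),*rect(world(f,uv,z=z)))
E
```

```text
t: 7.03
tool_pos: [635.2, -15.6, 134.7]
eef_rot: [3.14, 0.0, 1.689]
contact_force: [0.9, -0.2, -0.7]
opening: 36.1
gripper_force: 30.0
t: 7.62
tool_pos: [634.4, -15.3, 211.2]
eef_rot: [-3.14, -0.0, 1.689]
contact_force: [0.2, -0.4, 0.7]
opening: 47.8
gripper_force: 0.0
t7.6 turn [-0.001 -0.001 -0.42 ] travel [-108.9 -265.7    6.2] rows 4 8
[0, 50, 113, 98, 5911] -0.9 [891.2 653.8] [375.1 335.3] -1.487
[116, 54, 55, 28, 489] -0.9 [995.4 370.1] [184.3  94.1] -1.569
[258, 62, 254, 322, 32341] -1.0 [ 511.1 -461.4] [1086.   803.6] -0.032
[70, 136, 34, 69, 974] -0.8 [646.6 521. ] [224.4 108.5] 0.226
[100, 198, 21, 16, 208] 28.8 [522.6 441.5] [60.3 37.7] -1.187
[65, 205, 20, 7, 57] -1.1 [514.2 567. ] [62.2 19.4] 1.522
[0, 207, 209, 177, 16942] -0.4 [241.4 458.9] [682.3 554.8] -1.546
[314, 223, 19, 17, 184] 29.2 [ 460.6 -246.3] [56.5 33.4] -1.04
[358, 222, 20, 18, 207] 28.8 [ 467.8 -389. ] [60.4 35.1] -0.963
[26, 272, 28, 4, 52] -1.7 [298.3 664.1] [86.9  9.6] -1.545
[58, 272, 19, 5, 45] -0.3 [300.6 575.1] [58.  12.4] 1.515
```

```bash
python3 -m handwheel '{"delta_rot":[[0,0,-0.105],[0,0,-0.105],[0,0,-0.105],[0,0,-0.105],[0,0,0],[0,0,0],[0,0,0],[0,0,0],[0,0,0]],"travel":[[0,0,0],[0,0,0],[0,0,0],[0,0,0],[-12,-29.5,0],[-14,-34,0],[-14,-34,0],[-14,-34,0],[-14,-34,0]],"gripper":[0.36,0.36,0.36,0.36,0.36,0.36,0.36,0.36,0.36]}' 30
python3 -m handwheel '{"delta_rot":[[0,0,0],[0,0,0],[0,0,0],[0,0,0],[0,0,0],[0,0,0],[0,0,0],[0,0,0],[0,0,0],[0,0,0]],"travel":[[-14,-34,0],[-14,-34,0],[-9,-22,0],[-4,-10,0],[0,0,25],[0,0,36],[0,0,36],[0,0,20],[0,0,0],[0,0,0]],"gripper":[0.36,0.36,0.36,0.36,0.36,0.36,0.36,0.36,0.36,0.36]}' 30
python3 go.py 462 -245 5 2.109
```

```text
t: 8.42
tool_pos: [526.5, -159.6, 210.8]
eef_rot: [3.141, 0.001, 2.109]
contact_force: [0.4, -0.9, 0.2]
opening: 59.8
gripper_force: 0.0
t: 9.25
tool_pos: [462.5, -244.2, 93.0]
eef_rot: [-3.141, -0.002, 2.109]
contact_force: [0.8, 0.5, 1.9]
opening: 59.7
gripper_force: 0.0
t9.2 turn [-0.001 -0.002  0.   ] travel [-0.4 -0.9 88. ] rows 1 3
```

```bash
python3 -m handwheel '{"delta_rot":[[0,0,0],[0,0,0],[0,0,0],[0,0,0],[0,0,0],[0,0,0],[0,0,0]],"travel":[[0,-1,20],[0,0,28],[0,0,20],[0,0,10],[0,0,6],[0,0,3],[0,0,0]],"gripper":[0.36,0.36,0.36,0.36,0.36,0.36,0.36]}' 30
python3 -m handwheel '{"delta_rot":[[0,0,0],[0,0,0],[0,0,0],[0,0,0],[0,0,0],[0,0,0],[0,0,0],[0,0,0],[0,0,0],[0,0,0]],"travel":[[0,0,0],[0,0,0],[0,0,0],[0,0,0],[0,0,0],[0,0,-30],[0,0,-36],[0,0,-36],[0,0,-36],[0,0,-36]],"gripper":[-0.4,-0.4,-0.4,-0.4,-0.4,-0.4,-0.4,-0.4,-0.4,-0.4]}' 30
python3 -m handwheel '{"delta_rot":[[0,0,0],[0,0,0.105],[0,0,0.105],[0,0,0.105],[0,0,0.105],[0,0,0]],"travel":[[0,0,-28],[0,0,0],[0,0,0],[0,0,0],[0,0,0],[0,0,0]],"gripper":[-0.4,-0.4,-0.4,-0.4,-0.4,-0.4]}' 30
python3 go.py 564.5 -21.8 205 1.69
```

```text
t: 9.83
tool_pos: [462.6, -245.9, 7.9]
eef_rot: [3.141, 0.002, 2.109]
contact_force: [-0.6, 0.3, 0.3]
opening: 59.5
gripper_force: 0.0
t: 10.67
tool_pos: [461.3, -245.3, 182.0]
eef_rot: [-3.141, -0.001, 2.109]
contact_force: [0.4, -0.3, -2.8]
opening: 35.8
gripper_force: 30.0
t: 11.17
tool_pos: [461.7, -245.5, 208.3]
eef_rot: [-3.141, -0.0, 1.685]
contact_force: [-0.6, 0.1, -1.0]
opening: 35.8
gripper_force: 30.0
t11.2 turn [-0.001 -0.    -0.005] travel [209.9 128.7   3.3] rows 1 7
```

```bash
python3 -m handwheel '{"delta_rot":[[0,0,0],[0,0,0],[0,0,0],[0,0,0],[0,0,0],[0,0,0],[0,0,0],[0,0,0],[0,0,0]],"travel":[[20,13,0],[30,18,0],[32,20,0],[32,20,0],[32,20,0],[32,18,0],[20,13,0],[11.5,6.5,0],[0,0,0]],"gripper":[-0.4,-0.4,-0.4,-0.4,-0.4,-0.4,-0.4,-0.4,-0.4]}' 30
python3 go.py 564.5 -21.8 134 1.69
python3 -m handwheel '{"delta_rot":[[0,0,0],[0,0,0],[0,0,0],[0,0,0],[0,0,0],[0,0,0],[0,0,0],[0,0,0]],"travel":[[0,0,20],[0,0,22],[0,0,14],[0,0,9],[0,0,5],[0,0,3],[0,0,0],[0,0,0]],"gripper":[-0.4,-0.4,-0.4,-0.4,-0.4,-0.4,-0.4,-0.4]}' 30
python3 -m handwheel '{"delta_rot":[[0,0,0],[0,0,0],[0,0,0],[0,0,0],[0,0,0],[0,0,0],[0,0,0]],"travel":[[0,0,0],[0,0,0],[0,0,0],[0,0,0],[0,0,-20],[0,0,-30],[0,0,-27]],"gripper":[0.09,0.09,0.09,0.09,0.09,0.09,0.09]}' 30
python3 - <<'E'
from rig import *; from h import *
f=grab_frame("top"); cv2.imwrite("pics/t2.png",f["color"])
for st,uv in blobs(f,(4,180,90),(20,255,255),40):
    if st[4]>400: continue
    P=world(f,uv); z=np.median(P[:,2])
    if z>10: print(st.tolist(),z.round(1),*rect(world(f,uv,z=z)))
for r in recognise("reel",f)[:2]: b=r["box"];print("reel",r["p"],world(f,[[(b[0]+b[2])/2,(b[1]+b[3])/2]],z=35).round(1))
E
python3 go.py 469 -389 205 2.179
```

```text
t: 11.92
tool_pos: [565.2, -20.2, 208.0]
eef_rot: [-3.141, -0.001, 1.694]
contact_force: [-0.7, 0.2, -1.1]
opening: 35.7
gripper_force: 30.0
t11.9 turn [-0.001 -0.001  0.004] travel [-1.5 -0.9 74. ] rows 1 2
t: 12.58
tool_pos: [565.1, -22.7, 136.7]
eef_rot: [3.14, 0.0, 1.689]
contact_force: [-0.1, 0.5, -0.7]
opening: 36.0
gripper_force: 30.0
t: 13.17
tool_pos: [564.3, -22.3, 213.3]
eef_rot: [-3.14, -0.0, 1.689]
contact_force: [0.5, -0.2, 0.7]
opening: 47.9
gripper_force: 0.0
[100, 198, 20, 15, 189] 29.1 [522.8 441.8] [58.4 34.7] -1.137
[359, 222, 19, 17, 196] 28.4 [ 467.5 -388.8] [59.5 34.6] -0.991
t13.3 turn [ 0.009  0.004 -0.49 ] travel [-245.  -289.5   13.9] rows 5 10
```

```bash
python3 -m handwheel '{"delta_rot":[[0,0,-0.098],[0,0,-0.098],[0,0,-0.098],[0,0,-0.098],[0,0,-0.098],[0,0,0],[0,0,0],[0,0,0],[0,0,0],[0,0,0]],"travel":[[0,0,0],[0,0,0],[0,0,0],[0,0,0],[0,0,0],[-18,-21,0],[-25,-29,0],[-25,-29,0],[-25,-29,0],[-25,-29,0]],"gripper":[0.2,0.2,0.2,0.2,0.2,0.2,0.2,0.2,0.2,0.2]}' 30
python3 -m handwheel '{"delta_rot":[[0,0,0],[0,0,0],[0,0,0],[0,0,0],[0,0,0],[0,0,0],[0,0,0],[0,0,0]],"travel":[[-25,-29,0],[-25,-29,0],[-25,-29,0],[-25,-29,0],[-18,-24,0],[-9,-12,0],[0,0,0],[0,0,0]],"gripper":[0.2,0.2,0.2,0.2,0.2,0.2,0.2,0.2]}' 30
python3 go.py 469 -389 5 2.179
python3 - <<'E'
from rig import *; from h import *
W=np.load("W.npy");print(W[213,343].round(1))
f=dict(np.load("top0.npz"));m=(abs(W[...,2]-42)<6);m[:200]=0;m[230:]=0;m[:,:330]=0;m[:,358:]=0;v,u=np.where(m);print(rect(W[v,u]),len(u))
o=get_obs(); f=grab_frame("wrist"); cv2.imwrite("pics/w2.png",f["color"])
for st,uv in blobs(f,(4,150,60),(20,255,255),300):
    P=world(f,uv,pose=(o["tool_pos"],o["eef_rot"]));Q=P[abs(P[:,2]-30)<6];print(st.tolist(),*(rect(Q) if len(Q)>50 else ()))
E
```

```text
t: 14.1
tool_pos: [518.9, -198.8, 211.9]
eef_rot: [-3.141, -0.0, 2.18]
contact_force: [0.4, 0.1, -0.7]
opening: 52.7
gripper_force: 0.0
t: 14.77
tool_pos: [467.4, -388.4, 211.9]
eef_rot: [3.141, -0.001, 2.178]
contact_force: [0.6, -0.6, 1.1]
opening: 52.8
gripper_force: 0.0
t14.8 turn [ 0.    -0.001 -0.001] travel [ -1.4   0.9 206.9] rows 1 6
[ 518.9 -307.5   38.3]
(array([ 520. , -308.8]), array([48.4, 48.1]), -0.053) 188
[0, 0, 170, 273, 10995]
[239, 140, 33, 56, 1798] [ 468.2 -389.3] [58.6 33.9] -0.951
[167, 317, 82, 45, 1458]
[309, 331, 35, 29, 426]
```

View pics/w2.png

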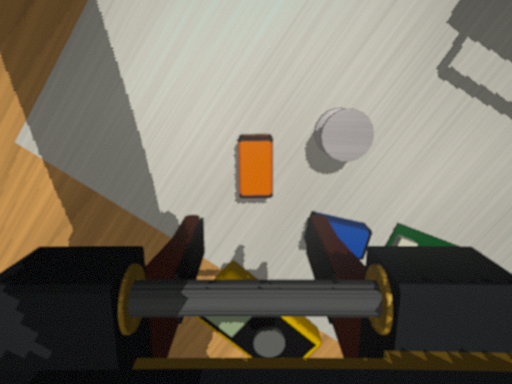

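The wrist view shows the pack at (255,165), centred between the fingers. The reel at (345,135) is well clear, so I'll descend.

```bash
python3 -m handwheel '{"delta_rot":[[0,0,0],[0,0,0],[0,0,0],[0,0,0],[0,0,0],[0,0,0],[0,0,0],[0,0,0],[0,0,0],[0,0,0]],"travel":[[-1,0.5,25],[0,0,36],[0,0,36],[0,0,36],[0,0,30],[0,0,20],[0,0,12],[0,0,6],[0,0,3],[0,0,0]],"gripper":[0.2,0.2,0.2,0.2,0.2,0.2,0.2,0.2,0.2,0.2]}' 30
python3 -m handwheel '{"delta_rot":[[0,0,0],[0,0,0],[0,0,0],[0,0,0],[0,0,0],[0,0,0],[0,0,0],[0,0,0],[0,0,0],[0,0,0]],"travel":[[0,0,0],[0,0,0],[0,0,0],[0,0,0],[0,0,0],[0,0,-30],[0,0,-36],[0,0,-36],[0,0,-36],[0,0,-36]],"gripper":[-0.4,-0.4,-0.4,-0.4,-0.4,-0.4,-0.4,-0.4,-0.4,-0.4]}' 30
python3 -m handwheel '{"delta_rot":[[0,0,0],[0,0,0.098],[0,0,0.098],[0,0,0.098],[0,0,0.098],[0,0,0.098],[0,0,0]],"travel":[[0,0,-28],[0,0,0],[0,0,0],[0,0,0],[0,0,0],[0,0,0],[0,0,0]],"gripper":[-0.4,-0.4,-0.4,-0.4,-0.4,-0.4,-0.4]}' 30
python3 go.py 625.1 61.1 205 1.69
```

```text
t: 15.65
tool_pos: [469.3, -388.9, 9.6]
eef_rot: [3.141, 0.001, 2.18]
contact_force: [-0.1, 0.6, 0.3]
opening: 52.6
gripper_force: 0.0
t: 16.48
tool_pos: [468.0, -388.8, 183.7]
eef_rot: [-3.141, -0.001, 2.179]
contact_force: [0.1, -1.2, -1.2]
opening: 35.8
gripper_force: 30.0
t: 17.07
tool_pos: [468.2, -389.1, 210.0]
eef_rot: [-3.141, -0.001, 1.685]
contact_force: [0.9, 0.2, -0.9]
opening: 35.8
gripper_force: 30.0
t17.1 turn [-0.001 -0.001 -0.005] travel [428.3 209.3   5. ] rows 1 13
```

```bash
python3 -m handwheel '{"delta_rot":[[0,0,0],[0,0,0],[0,0,0],[0,0,0],[0,0,0],[0,0,0],[0,0,0],[0,0,0]],"travel":[[20,10,0],[33,16,0],[33,16,0],[33,16,0],[33,16,0],[33,16,0],[33,16,0],[33,16,0]],"gripper":[-0.4,-0.4,-0.4,-0.4,-0.4,-0.4,-0.4,-0.4]}' 30
python3 -m handwheel '{"delta_rot":[[0,0,0],[0,0,0],[0,0,0],[0,0,0],[0,0,0],[0,0,0],[0,0,0],[0,0,0]],"travel":[[33,16,0],[33,16,0],[33,16,0],[33,16,0],[26,14,0],[13,6.5,0],[4,2,0],[0,0,0]],"gripper":[-0.4,-0.4,-0.4,-0.4,-0.4,-0.4,-0.4,-0.4]}' 30
python3 go.py 625.1 61.1 136 1.69
```

```text
t: 17.73
tool_pos: [560.2, -123.8, 210.4]
eef_rot: [-3.141, -0.0, 1.692]
contact_force: [-0.0, 0.5, -1.3]
opening: 36.1
gripper_force: 30.0
t: 18.4
tool_pos: [625.3, 58.8, 210.0]
eef_rot: [-3.14, 0.0, 1.691]
contact_force: [0.9, -1.3, -1.7]
opening: 35.8
gripper_force: 30.0
t18.4 turn [-0.001  0.     0.001] travel [ 2.3  0.  74. ] rows 1 2
```

```bash
python3 -m handwheel '{"delta_rot":[[0,0,0],[0,0,0],[0,0,0],[0,0,0],[0,0,0],[0,0,0],[0,0,0],[0,0,0]],"travel":[[1,0,20],[0,0,22],[0,0,14],[0,0,9],[0,0,5],[0,0,3],[0,0,0],[0,0,0]],"gripper":[-0.4,-0.4,-0.4,-0.4,-0.4,-0.4,-0.4,-0.4]}' 30
python3 -m handwheel '{"delta_rot":[[0,0,0],[0,0,0],[0,0,0],[0,0,0],[0,0,0],[0,0,0],[0,0,0],[0,0,0]],"travel":[[0,0,0],[0,0,0],[0,0,0],[0,0,0],[0,0,-20],[0,0,-30],[0,0,-36],[0,0,-20]],"gripper":[0.09,0.09,0.09,0.09,0.09,0.09,0.09,0.09]}' 30
python3 go.py 520 62 230 1.69
python3 - <<'E'
from rig import *; from h import *
f=grab_frame("top")
for st,uv in blobs(f,(4,180,90),(20,255,255),40):
    if st[4]>400: continue
    P=world(f,uv); z=np.median(P[:,2])
    if z>10: print(st.tolist(),z.round(1),*rect(world(f,uv,z=z)))
E
```

```text
t: 19.07
tool_pos: [625.6, 59.2, 138.7]
eef_rot: [3.14, 0.0, 1.689]
contact_force: [-1.2, 0.1, -1.6]
opening: 35.6
gripper_force: 30.0
t: 19.73
tool_pos: [625.7, 59.6, 248.1]
eef_rot: [3.137, 0.0, 1.689]
contact_force: [0.8, -0.2, 1.0]
opening: 47.9
gripper_force: 0.0
t19.7 turn [ 0.004  0.    -0.001] travel [  15.  -104.6   18.1] rows 1 3
[247, 165, 8, 11, 85] 153.4 [630.9  -8.5] [30.2 20.9] 0.029
[247, 187, 18, 13, 192] 152.9 [562.2 -25.7] [50.6 33.4] -1.47
[100, 198, 20, 15, 190] 29.0 [522.6 441.6] [59.1 34.6] -1.154
```

```bash
python3 -m handwheel '{"delta_rot":[[0,0,0],[0,0,0],[0,0,0],[0,0,0],[0,0,0],[0,0,0],[0,0,0],[0,0,0],[0,0,0]],"travel":[[0,-20,0],[0,-34,0],[0,-34,0],[8,-17,0],[25,0,0],[35,0,0],[38,0,0],[38,0,0],[38,0,0]],"gripper":[0.36,0.36,0.36,0.36,0.36,0.36,0.36,0.36,0.36]}' 30
python3 -m handwheel '{"delta_rot":[[0,0,0],[0,0,0],[0,0,0],[0,0,0],[0,0,0],[0,0,0],[0,0,-0.09],[0,0,-0.09],[0,0,-0.095],[0,0,0]],"travel":[[38,0,0],[38,0,0],[38,10,0],[34,16,0],[25,14,0],[15,7,0],[0,0,0],[0,0,0],[0,0,0],[0,0,0]],"gripper":[0.36,0.36,0.36,0.36,0.36,0.36,0.36,0.36,0.36,0.36]}' 30
python3 go.py 522.6 441.5 8 1.965
python3 - <<'E'
from rig import *; from h import *
o=get_obs(); f=grab_frame("wrist")
for st,uv in blobs(f,(4,150,60),(20,255,255),300):
    P=world(f,uv,pose=(o["tool_pos"],o["eef_rot"]));Q=P[abs(P[:,2]-30)<6];print(st.tolist(),*(rect(Q) if len(Q)>50 else ()))
E
```

```text
t: 20.53
tool_pos: [499.1, 229.4, 243.9]
eef_rot: [3.141, -0.0, 1.688]
contact_force: [0.6, 0.3, -0.4]
opening: 59.5
gripper_force: 0.0
t: 21.37
tool_pos: [524.0, 420.3, 243.3]
eef_rot: [-3.141, 0.0, 1.968]
contact_force: [0.7, -0.7, -0.5]
opening: 59.6
gripper_force: 0.0
t21.4 turn [-0.     0.     0.003] travel [ 20.1   6.8 235.3] rows 1 7
[0, 0, 54, 90, 1205]
[113, 0, 50, 36, 493]
[163, 0, 145, 80, 3295]
[164, 54, 30, 53, 469] [415.8 466.6] [50.  10.3] -0.88
[419, 85, 93, 95, 2547]
[248, 117, 33, 54, 1597] [525.8 442.8] [58.6 34.1] -1.12
```

```bash
python3 -m handwheel '{"delta_rot":[[0,0,-0.045],[0,0,0],[0,0,0],[0,0,0],[0,0,0],[0,0,0],[0,0,0]],"travel":[[0,0,0],[19.5,10,10],[0,0,30],[0,0,36],[0,0,36],[0,0,36],[0,0,36]],"gripper":[0.36,0.36,0.36,0.36,0.36,0.36,0.36]}' 30
python3 -m handwheel '{"delta_rot":[[0,0,0],[0,0,0],[0,0,0],[0,0,0],[0,0,0]],"travel":[[0,0,26],[0,0,14],[0,0,7],[0,0,3],[0,0,0]],"gripper":[0.36,0.36,0.36,0.36,0.36]}' 30
python3 -m handwheel '{"delta_rot":[[0,0,0],[0,0,0],[0,0,0],[0,0,0],[0,0,0],[0,0,0],[0,0,0],[0,0,0],[0,0,0],[0,0,0]],"travel":[[0,0,0],[0,0,0],[0,0,0],[0,0,0],[0,0,0],[0,0,-30],[0,0,-36],[0,0,-36],[0,0,-36],[0,0,-36]],"gripper":[-0.4,-0.4,-0.4,-0.4,-0.4,-0.4,-0.4,-0.4,-0.4,-0.4]}' 30
python3 -m handwheel '{"delta_rot":[[0,0,0],[0,0,0.107],[0,0,0.107],[0,0,0.106],[0,0,0]],"travel":[[0,0,-36],[0,0,-20],[0,0,0],[0,0,0],[0,0,0]],"gripper":[-0.4,-0.4,-0.4,-0.4,-0.4]}' 30
python3 go.py 510 320 235 1.69
```

```text
t: 22.0
tool_pos: [524.7, 441.8, 58.2]
eef_rot: [3.141, -0.0, 2.005]
contact_force: [-0.1, -0.3, -0.4]
opening: 59.7
gripper_force: 0.0
t: 22.42
tool_pos: [525.5, 442.4, 10.9]
eef_rot: [3.14, -0.0, 2.008]
contact_force: [-0.3, -1.1, 0.2]
opening: 59.7
gripper_force: 0.0
t: 23.25
tool_pos: [524.5, 441.7, 185.0]
eef_rot: [-3.141, 0.0, 2.009]
contact_force: [0.4, 0.3, -1.0]
opening: 36.3
gripper_force: 30.0
t: 23.67
tool_pos: [524.9, 442.0, 240.0]
eef_rot: [3.141, -0.0, 1.685]
contact_force: [0.1, 0.7, -2.2]
opening: 35.9
gripper_force: 30.0
t23.7 turn [ 0.    -0.    -0.005] travel [-119.3  -29.3    5. ] rows 1 4
```

```bash
python3 -m handwheel '{"delta_rot":[[0,0,0],[0,0,0],[0,0,0],[0,0,0],[0,0,0],[0,0,0],[0,0,0]],"travel":[[-22,-7,0],[-33,-8,0],[-34,-8,0],[-34,-6,0],[-36,0,0],[-36,0,0],[-36,0,0]],"gripper":[-0.4,-0.4,-0.4,-0.4,-0.4,-0.4,-0.4]}' 30
python3 -m handwheel '{"delta_rot":[[0,0,0],[0,0,0],[0,0,0],[0,0,0],[0,0,0],[0,0,0],[0,0,0],[0,0,0]],"travel":[[-36,0,0],[-36,3,0],[-34,4,0],[-27,4,0],[-18,3,0],[-8,1,0],[0,0,25],[0,0,10]],"gripper":[-0.4,-0.4,-0.4,-0.4,-0.4,-0.4,-0.4,-0.4]}' 30
python3 go.py 555.5 52.7 138 1.69
```

```text
t: 24.25
tool_pos: [522.7, 207.5, 239.0]
eef_rot: [-3.141, 0.0, 1.693]
contact_force: [0.0, -0.9, -2.4]
opening: 35.7
gripper_force: 30.0
t: 24.92
tool_pos: [556.4, 52.9, 202.2]
eef_rot: [-3.139, -0.001, 1.69]
contact_force: [-0.2, -0.5, -2.2]
opening: 36.0
gripper_force: 30.0
t24.9 turn [-0.002 -0.001  0.   ] travel [-0.1 -0.9 64.2] rows 1 2
```

```bash
python3 -m handwheel '{"delta_rot":[[0,0,0],[0,0,0],[0,0,0],[0,0,0],[0,0,0],[0,0,0],[0,0,0]],"travel":[[0,-1,20],[0,0,20],[0,0,13],[0,0,6],[0,0,3],[0,0,0],[0,0,0]],"gripper":[-0.4,-0.4,-0.4,-0.4,-0.4,-0.4,-0.4]}' 30
python3 -m handwheel '{"delta_rot":[[0,0,0],[0,0,0],[0,0,0],[0,0,0],[0,0,0],[0,0,0],[0,0,0],[0,0,0]],"travel":[[0,0,0],[0,0,0],[0,0,0],[0,0,0],[0,0,-20],[0,0,-30],[0,0,-36],[0,0,-20]],"gripper":[0.09,0.09,0.09,0.09,0.09,0.09,0.09,0.09]}' 30
python3 -m handwheel '{"delta_rot":[[0,0,0],[0,0,0],[0,0,0],[0,0,0],[0,0,0],[0,0,0],[0,0,0]],"travel":[[-20,0,0],[-35,0,0],[-35,0,0],[-35,0,0],[-35,0,0],[-35,0,0],[-10,0,0]],"gripper":[0.09,0.09,0.09,0.09,0.09,0.09,0.09]}' 30
python3 - <<'E'
from rig import *; from h import *
f=grab_frame("top"); cv2.imwrite("pics/t3.png",cv2.resize(f["color"][120:280,80:420],(800,376)))
for st,uv in blobs(f,(4,180,90),(20,255,255),40)+blobs(f,(0,120,80),(4,255,255),60):
    if st[4]>400: continue
    P=world(f,uv); z=np.median(P[:,2])
    if z>10: print(st.tolist(),z.round(1),*rect(world(f,uv,z=z)))
E
python3 go.py 610 -106 240 0.12
```

```text
t: 25.5
tool_pos: [556.3, 53.2, 143.7]
eef_rot: [3.14, 0.0, 1.689]
contact_force: [-0.6, -0.7, -0.4]
opening: 35.5
gripper_force: 30.0
t: 26.17
tool_pos: [556.3, 52.9, 253.0]
eef_rot: [3.137, 0.0, 1.689]
contact_force: [0.6, -0.1, 0.6]
opening: 48.0
gripper_force: 0.0
t: 26.75
tool_pos: [579.8, -155.3, 248.2]
eef_rot: [-3.141, 0.002, 1.685]
contact_force: [-0.3, 0.2, 0.3]
opening: 47.8
gripper_force: 0.0
[244, 165, 19, 11, 175] 152.3 [632.4 -15.8] [53.2 29.6] -1.475
[218, 167, 19, 11, 182] 153.2 [622.9  61.4] [53.7 30.2] -1.538
[245, 187, 20, 13, 224] 152.9 [562.3 -22.9] [57.8 34. ] -1.459
[220, 189, 20, 13, 214] 153.0 [553.7  52.3] [57.1 33. ] -1.451
[280, 158, 5, 23, 65] 155.6 [ 636.5 -103. ] [66.4 10.4] 0.105
[95, 226, 28, 21, 197] 23.3 [423.7 443.2] [99.4 21.7] -0.966
t26.8 turn [-0.     0.002  1.564] travel [ 35.8 -44.9   8. ] rows 14 2
```

View pics/t3.png

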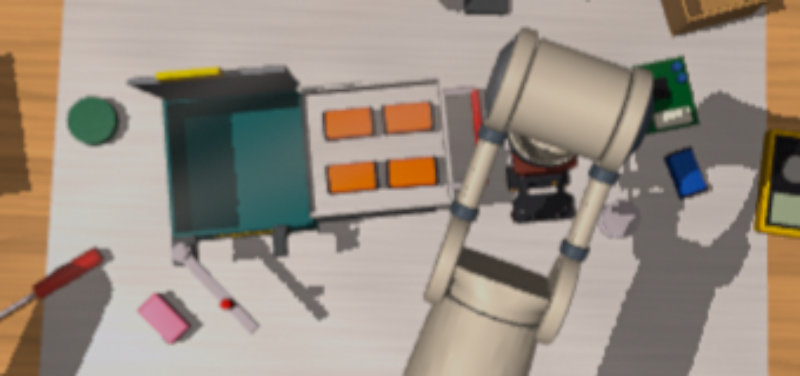

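All four packs lie flat in the tray, at (350,122), (408,118), (352,177) and (412,172) in the crop. Next is the bar.

```bash
python3 -m handwheel '{"delta_rot":[[0,0,0.12],[0,0,0.12],[0,0,0.12],[0,0,0.12],[0,0,0.12],[0,0,0.12],[0,0,0.12],[0,0,0.12]],"travel":[[0,0,0],[0,0,0],[0,0,0],[0,0,0],[0,0,0],[0,0,0],[0,0,0],[0,0,0]],"gripper":[-0.1,-0.1,-0.1,-0.1,-0.1,-0.1,-0.1,-0.1]}' 40
python3 -m handwheel '{"delta_rot":[[0,0,0.12],[0,0,0.12],[0,0,0.12],[0,0,0.12],[0,0,0.12],[0,0,0],[0,0,0],[0,0,0],[0,0,0]],"travel":[[0,0,0],[0,0,0],[0,0,0],[0,0,0],[0,0,0],[16,-20,0],[16,-20,0],[4,-5,8],[0,0,0]],"gripper":[-0.1,-0.1,-0.1,-0.1,-0.1,-0.1,-0.1,-0.1,-0.1]}' 40
python3 - <<'E'
from rig import *; from h import *
o=get_obs(); f=grab_frame("wrist"); cv2.imwrite("pics/w3.png",f["color"])
for st,uv in blobs(f,(0,150,60),(4,255,255),200)+blobs(f,(174,150,60),(180,255,255),200):
    P=world(f,uv,pose=(o["tool_pos"],o["eef_rot"]));Q=P[abs(P[:,2]-156)<8];print(st.tolist(),np.median(P[:,2]),*(rect(Q) if len(Q)>50 else ()))
E
python3 go.py 610 -106 136 0.12
```

```text
t: 27.47
tool_pos: [580.1, -149.0, 249.0]
eef_rot: [-3.141, -0.001, 0.724]
contact_force: [-0.5, 0.4, 0.7]
opening: 39.7
gripper_force: 0.0
t: 28.22
tool_pos: [610.2, -98.6, 239.0]
eef_rot: [-3.14, 0.002, 0.133]
contact_force: [-0.1, -1.0, -0.9]
opening: 39.6
gripper_force: 0.0
[258, 109, 17, 154, 2086] 156.53635207810458 [ 613.  -105.9] [118.2  10.7] 0.123
t28.3 turn [-0.001  0.002  0.011] travel [ -0.4   6.1 103.4] rows 1 3
```

View pics/w3.png

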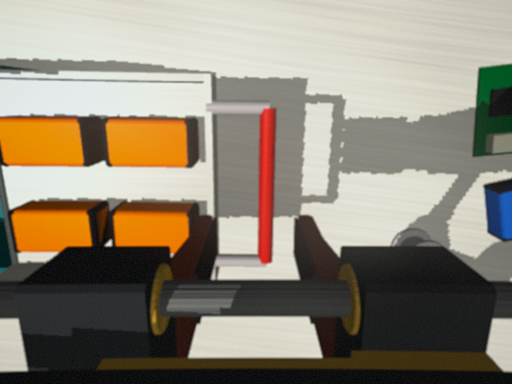

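The red bar runs from (267,108) to (264,262), roughly between the fingers. I'll shift 6 mm, descend and pinch.

```bash
python3 -m handwheel '{"delta_rot":[[0,0,0.01],[0,0,0],[0,0,0],[0,0,0],[0,0,0],[0,0,0],[0,0,0],[0,0,0],[0,0,0]],"travel":[[2,6,0],[0,0,15],[0,0,25],[0,0,25],[0,0,20],[0,0,10],[0,0,5],[0,0,2],[0,0,0]],"gripper":[-0.1,-0.1,-0.1,-0.1,-0.1,-0.1,-0.1,-0.1,-0.1]}' 40
python3 -m handwheel '{"delta_rot":[[0,0,0],[0,0,0],[0,0,0],[0,0,0],[0,0,0],[0,0,0]],"travel":[[0,0,0],[0,0,0],[0,0,0],[0,0,0],[0,0,0],[0,0,0]],"gripper":[-0.95,-0.95,-0.95,-0.95,-0.95,-0.95]}' 25
python3 - <<'E'
import numpy as np
p=lambda t:np.array([-220*np.cos(t)+28*np.sin(t),220*np.sin(t)+28*np.cos(t)])
ts=np.linspace(0,1.12,29)
q=np.array([p(t)-p(0) for t in ts]);print(np.diff(q,axis=0).round(1).tolist(),q[-1])
E
```

```text
t: 29.02
tool_pos: [613.0, -107.7, 139.6]
eef_rot: [3.141, -0.001, 0.118]
contact_force: [0.3, 0.0, -0.5]
opening: 39.8
gripper_force: 0.0
t: 29.52
tool_pos: [612.9, -106.7, 139.2]
eef_rot: [-3.141, -0.001, 0.119]
contact_force: [-0.6, 2.3, 2.2]
opening: 11.3
gripper_force: 25.0
[[1.3, 8.8], [1.6, 8.7], [2.0, 8.6], [2.3, 8.6], [2.7, 8.5], [3.0, 8.3], [3.3, 8.2], [3.7, 8.1], [4.0, 7.9], [4.3, 7.8], [4.6, 7.6], [4.9, 7.4], [5.2, 7.2], [5.5, 7.0], [5.8, 6.7], [6.0, 6.5], [6.3, 6.3], [6.5, 6.0], [6.8, 5.7], [7.0, 5.5], [7.2, 5.2], [7.4, 4.9], [7.6, 4.6], [7.8, 4.3], [7.9, 4.0], [8.1, 3.7], [8.2, 3.3], [8.4, 3.0]] [149.3526742  182.22120577]
```

```bash
python3 -m handwheel '{"delta_rot":[[0,0,0],[0,0,0],[0,0,0],[0,0,0],[0,0,0],[0,0,0],[0,0,0],[0,0,0],[0,0,0],[0,0,0]],"travel":[[0,-1.3,-8.8],[0,-1.6,-8.7],[0,-2,-8.6],[0,-2.3,-8.6],[0,-2.7,-8.5],[0,-3,-8.3],[0,-3.3,-8.2],[0,-3.7,-8.1],[0,-4,-7.9],[0,-4.3,-7.8]],"gripper":[-0.95,-0.95,-0.95,-0.95,-0.95,-0.95,-0.95,-0.95,-0.95,-0.95]}' 35
python3 -m handwheel '{"delta_rot":[[0,0,0],[0,0,0],[0,0,0],[0,0,0],[0,0,0],[0,0,0],[0,0,0],[0,0,0],[0,0,0],[0,0,0]],"travel":[[0,-4.6,-7.6],[0,-4.9,-7.4],[0,-5.2,-7.2],[0,-5.5,-7],[0,-5.8,-6.7],[0,-6,-6.5],[0,-6.3,-6.3],[0,-6.5,-6],[0,-6.8,-5.7],[0,-7,-5.5]],"gripper":[-0.95,-0.95,-0.95,-0.95,-0.95,-0.95,-0.95,-0.95,-0.95,-0.95]}' 35
python3 -m handwheel '{"delta_rot":[[0,0,0],[0,0,0],[0,0,0],[0,0,0],[0,0,0],[0,0,0],[0,0,0],[0,0,0],[0,0,0]],"travel":[[0,-7.2,-5.2],[0,-7.4,-4.9],[0,-7.6,-4.6],[0,-7.8,-4.3],[0,-7.9,-4],[0,-8.1,-3.7],[0,-8.2,-3.3],[0,0,0],[0,0,0]],"gripper":[-0.95,-0.95,-0.95,-0.95,-0.95,-0.95,-0.95,-0.95,-0.95]}' 35
python3 - <<'E'
from rig import *; from h import *
f=grab_frame("scene"); cv2.imwrite("pics/s1.png",cv2.resize(f["color"][120:320,180:420],(720,600)))
E
```

```text
t: 30.35
tool_pos: [609.5, -79.4, 223.4]
eef_rot: [3.14, -0.001, 0.118]
contact_force: [5.1, -2.2, -5.2]
opening: 11.2
gripper_force: 35.0
t: 31.18
tool_pos: [602.6, -22.4, 291.4]
eef_rot: [3.138, -0.004, 0.116]
contact_force: [4.7, -5.9, 2.1]
opening: 10.8
gripper_force: 35.0
t: 31.93
tool_pos: [595.9, 32.4, 322.4]
eef_rot: [3.139, -0.006, 0.118]
contact_force: [2.0, -4.4, 6.9]
opening: 11.0
gripper_force: 35.0
```

View pics/s1.png

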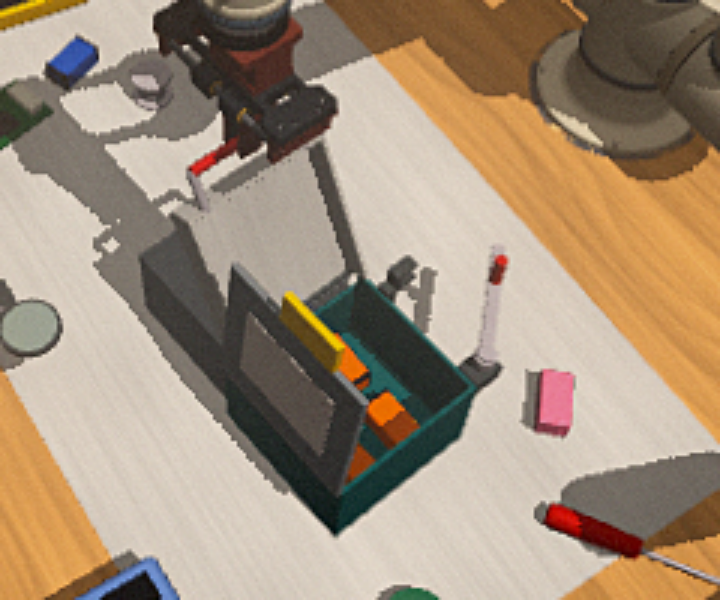

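```bash
python3 -m handwheel '{"delta_rot":[[0,0,0],[0,0,0],[0,0,0],[0,0,0],[0,0,0],[0,0,0],[0,0,0],[0,0,0]],"travel":[[0,8.2,3.3],[0,16,7.7],[0,22.8,13.8],[0,21,16.2],[0,18.6,18.8],[0,16.5,20.9],[0,13.8,22.8],[0,11,24.2]],"gripper":[-0.95,-0.95,-0.95,-0.95,-0.95,-0.95,-0.95,-0.95]}' 35
python3 -m handwheel '{"delta_rot":[[0,0,0],[0,0,0],[0,0,0],[0,0,0],[0,0,0],[0,0,0]],"travel":[[0,5.3,16.8],[0,4.6,17.1],[0,2,8.6],[0,1.6,8.7],[0,1.1,6.5],[0,0,0]],"gripper":[-0.95,-0.95,-0.95,-0.95,-0.95,-0.95]}' 35
python3 -m handwheel '{"delta_rot":[[0,0,0],[0,0,0],[0,0,0],[0,0,0],[0,0,0],[0,0,0]],"travel":[[0,0,0],[0,0,0],[0,0,0],[0,0,-25],[0,0,-36],[0,0,-36]],"gripper":[-0.1,-0.1,-0.1,-0.1,-0.1,-0.1]}' 35
python3 -m handwheel '{"delta_rot":[[0,0,0],[0,0,0],[0,0,0],[0,0,0],[0,0,0]],"travel":[[0,0,-36],[0,0,-30],[-20,10,0],[-38,0,0],[-20,0,0]],"gripper":[-0.1,-0.1,-0.1,-0.1,-0.1]}' 35
python3 - <<'E'
from rig import *; from h import *
f=grab_frame("top"); cv2.imwrite("pics/t4.png",cv2.resize(f["color"][120:280,80:420],(800,376)))
np.savez("top4.npz",**f)
E
```

```text
t: 32.65
tool_pos: [610.5, -94.9, 191.3]
eef_rot: [-3.141, -0.0, 0.118]
contact_force: [0.4, 2.1, -1.4]
opening: 11.1
gripper_force: 35.0
t: 33.15
tool_pos: [612.7, -106.8, 140.8]
eef_rot: [-3.141, -0.005, 0.12]
contact_force: [-12.7, 7.1, 22.0]
opening: 11.1
gripper_force: 35.0
t: 33.65
tool_pos: [611.9, -108.3, 228.7]
eef_rot: [-3.14, 0.005, 0.119]
contact_force: [-0.2, -0.9, 0.9]
opening: 39.4
gripper_force: 0.0
t: 34.07
tool_pos: [534.8, -128.3, 295.7]
eef_rot: [3.142, 0.001, 0.118]
contact_force: [-0.7, -0.0, -0.1]
opening: 39.7
gripper_force: 0.0
```

View pics/t4.png

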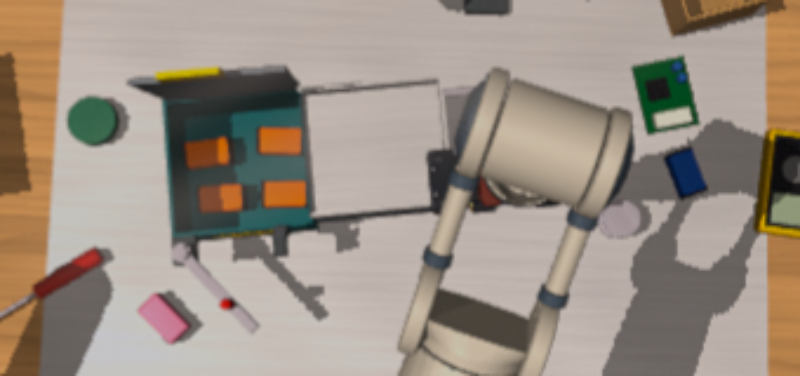

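All four packs are in the box, at (208,152), (280,140), (220,197) and (285,193), and the tray is down and empty. For the lid, I'll go round the tray side to get behind it.

```bash
python3 go.py 712 60 278 0.12
python3 - <<'E'
from h import *
f=dict(np.load("top4.npz"));
D=f["range_z"];v,u=np.mgrid[:384,:512];W=world(f,np.c_[u.ravel(),v.ravel()]).reshape(384,512,3)
m=(W[...,2]>200)&(u>120)&(u<215)&(v<175)&(v>140); P=W[m]
ex=np.array([.9928,.1197]);ey=np.array([-.1197,.9928]);h=np.array([662,215.])
q=P[:,:2]-h; X=q@ex;Y=q@ey
print(len(P),P[:,2].max().round(1),Y.min().round(1),Y.max().round(1))
for a,b in((200,240),(240,270),(270,292),(292,303),(320,340)):
    k=(P[:,2]>a)&(P[:,2]<b);print(a,b,k.sum(),np.percentile(X[k],[2,50,98]).round(1) if k.any() else '')
E
```

```text
t34.1 turn [ 0.001  0.001 -0.003] travel [ 200.4 -165.7   18.9] rows 1 7
551 1517.4 -205.8 87.4
200 240 104 [-11.3  -9.6  -7.3]
240 270 90 [-14.2 -12.7 -10.5]
270 292 66 [-16.4 -14.9 -12.1]
292 303 143 [-16.9 -12.9  -7. ]
320 340 109 [-19.6 -16.4 -10.5]
```

```bash
python3 -m handwheel '{"delta_rot":[[0,0,0],[0,0,0],[0,0,0],[0,0,0],[0,0,0],[0,0,0],[0,0,0],[0,0,0],[0,0,0]],"travel":[[20,-16,0],[29,-24,3],[29,-24,3],[29,-24,3],[29,-24,3],[29,-24,3],[22,-18,3],[13,-11,0],[0,0,0]],"gripper":[-1,-1,-1,-1,-1,-1,-1,-1,-1]}' 20
python3 go.py 707 220 278 0.12
python3 - <<'E'
import numpy as np
th=np.r_[np.arange(1.5,0,-.08),-.01]; r=165
X=10-r*np.cos(th)+8*np.sin(th);Z=120+r*np.sin(th)+8*np.cos(th)
print(X.round(1).tolist(),Z.round(1).tolist())
print(np.c_[np.diff(X),-np.diff(Z)].round(1).tolist())
E
```

```text
t: 34.87
tool_pos: [716.9, 63.2, 274.0]
eef_rot: [-3.14, 0.004, 0.123]
contact_force: [0.2, 0.0, -0.8]
opening: 0.7
gripper_force: 0.0
t34.9 turn [-0.001  0.004  0.003] travel [   8.9 -156.9   -4. ] rows 1 5
[6.3, -6.9, -20.0, -32.8, -45.5, -57.7, -69.5, -80.9, -91.6, -101.7, -111.0, -119.6, -127.4, -134.3, -140.3, -145.3, -149.3, -152.3, -154.2, -155.1] [285.2, 284.3, 282.5, 279.5, 275.6, 270.7, 264.8, 258.0, 250.3, 241.7, 232.4, 222.4, 211.7, 200.4, 188.6, 176.4, 163.8, 150.9, 137.9, 126.3]
[[-13.2, 0.8], [-13.1, 1.9], [-12.9, 2.9], [-12.6, 3.9], [-12.3, 4.9], [-11.8, 5.9], [-11.3, 6.8], [-10.7, 7.7], [-10.1, 8.5], [-9.4, 9.3], [-8.6, 10.0], [-7.8, 10.7], [-6.9, 11.3], [-6.0, 11.8], [-5.0, 12.2], [-4.0, 12.6], [-3.0, 12.9], [-2.0, 13.1], [-0.8, 11.5]]
```

```bash
python3 -m handwheel '{"delta_rot":[[0,0,0],[0,0,0],[0,0,0],[0,0,0],[0,0,0],[0,0,0],[0,0,0]],"travel":[[1,-18,-2],[2,-32,-2],[2,-34,-2],[2,-34,-2],[2,-26,0],[0,-13,0],[0,0,0]],"gripper":[-1,-1,-1,-1,-1,-1,-1]}' 20
python3 -m handwheel '{"delta_rot":[[0,0,0],[0,0,0],[0,0,0],[0,0,0],[0,0,0]],"travel":[[-12,0,-3],[-12,0,0],[-10,0,0],[-5,0,0],[0,0,0]],"gripper":[-1,-1,-1,-1,-1]}' 20
python3 go.py 668.3 215.8 285 0.12
```

```text
t: 35.45
tool_pos: [705.2, 219.0, 285.3]
eef_rot: [-3.141, 0.001, 0.122]
contact_force: [-0.5, -0.5, -0.1]
opening: 0.1
gripper_force: 0.0
t: 35.87
tool_pos: [666.9, 210.1, 289.6]
eef_rot: [3.141, -0.001, 0.117]
contact_force: [-0.4, 0.1, -0.0]
opening: 0.4
gripper_force: 0.0
t35.9 turn [ 0.    -0.001 -0.003] travel [ 2.  -5.5  4.6] rows 1 1
```

```bash
python3 -m handwheel '{"delta_rot":[[0,0,0],[0,0,0],[0,0,0],[0,0,0],[0,0,0],[0,0,0],[0,0,0],[0,0,0],[0,0,0]],"travel":[[-10,0,4],[-13,0,2],[-13,0,3],[-12.6,0,4],[-12.3,0,5],[-11.8,0,6],[-11.3,0,7],[-10.7,0,7.7],[-10,0,8.5]],"gripper":[-1,-1,-1,-1,-1,-1,-1,-1,-1]}' 20
python3 -m handwheel '{"delta_rot":[[0,0,0],[0,0,0],[0,0,0],[0,0,0],[0,0,0],[0,0,0],[0,0,0],[0,0,0]],"travel":[[-9.4,0,9.3],[-8.6,0,10],[-7.8,0,10.7],[-6.9,0,11.3],[-6,0,11.8],[-5,0,12.2],[-4,0,12.6],[-3,0,8]],"gripper":[-1,-1,-1,-1,-1,-1,-1,-1]}' 20
python3 go.py 507 196 127 0.12
```

```text
t: 36.62
tool_pos: [563.9, 198.3, 241.7]
eef_rot: [3.141, -0.002, 0.117]
contact_force: [1.9, 0.4, 0.1]
opening: 0.4
gripper_force: 0.9
t: 37.28
tool_pos: [513.0, 192.6, 154.5]
eef_rot: [3.141, 0.001, 0.118]
contact_force: [0.4, -0.4, 1.8]
opening: 0.4
gripper_force: 0.5
t37.3 turn [ 0.001  0.001 -0.002] travel [-5.6 -4.1 27.5] rows 1 1
```

```bash
python3 -m handwheel '{"delta_rot":[[0,0,0],[0,0,0],[0,0,0],[0,0,0],[0,0,0],[0,0,0],[0,0,0]],"travel":[[-3,0,7],[-1,0,6],[0,0,5],[0,0,4],[0,0,3],[0,0,2],[0,0,0]],"gripper":[-1,-1,-1,-1,-1,-1,-1]}' 20
```

```text
t: 37.87
tool_pos: [509.1, 193.3, 128.6]
eef_rot: [-3.141, -0.0, 0.119]
contact_force: [1.0, 0.1, 0.1]
opening: 0.5
gripper_force: 0.0
```

```bash
python3 -m handwheel '{"delta_rot":[[0,0,0],[0,0,0],[0,0,0],[0,0,0]],"travel":[[0,0,1.5],[0,0,1],[0,0,1],[0,0,0]],"gripper":[-1,-1,-1,-1]}' 20
python3 -m handwheel '{"delta_rot":[[0,0,0],[0,0,0],[0,0,0]],"travel":[[0,0,1],[0,0,1],[0,0,0]],"gripper":[-1,-1,-1]}' 20
```

```text
t: 38.2
tool_pos: [509.3, 193.4, 128.2]
eef_rot: [-3.141, -0.003, 0.119]
contact_force: [-5.4, -1.9, 11.9]
opening: 0.7
gripper_force: 6.2
t: 38.45
tool_pos: [509.4, 193.4, 128.1]
eef_rot: [-3.141, -0.004, 0.119]
contact_force: [-9.1, -3.1, 20.2]
opening: 0.7
gripper_force: 10.0
```

```bash
python3 -m handwheel '{"delta_rot":[[0,0,0],[0,0,0],[0,0,0],[0,0,0],[0,0,0],[0,0,-0.12],[0,0,-0.12],[0,0,-0.12],[0,0,-0.12]],"travel":[[0,0,-20],[0,0,-36],[0,0,-36],[0,0,-36],[0,0,-20],[0,0,0],[0,0,0],[0,0,0],[0,0,0]],"gripper":[-1,-1,-1,-1,-1,-1,-1,-1,-1]}' 20
python3 -m handwheel '{"delta_rot":[[0,0,-0.12],[0,0,-0.12],[0,0,-0.12],[0,0,-0.12],[0,0,-0.12],[0,0,-0.12],[0,0,-0.12],[0,0,-0.12],[0,0,-0.12],[0,0,0]],"travel":[[0,0,0],[0,0,0],[0,0,0],[0,0,0],[0,0,0],[0,0,0],[0,0,0],[0,0,0],[0,0,0],[-20,0,0]],"gripper":[-0.32,-0.32,-0.32,-0.32,-0.32,-0.32,-0.32,-0.32,-0.32,-0.32]}' 20
python3 -m handwheel '{"delta_rot":[[0,0,0],[0,0,0],[0,0,0],[0,0,0]],"travel":[[-25,-25,0],[-25,-25,0],[-12,-12,0],[0,0,0]],"gripper":[-0.32,-0.32,-0.32,-0.32]}' 20
python3 - <<'E'
from rig import *; from h import *
o=get_obs();f=grab_frame("wrist"); cv2.imwrite("pics/w4.png",f["color"])
for st,uv in blobs(f,(0,150,60),(5,255,255),20)+blobs(f,(174,150,60),(180,255,255),20):
    P=world(f,uv,pose=(o["tool_pos"],o["eef_rot"]));print(st.tolist(),np.percentile(P[:,2],[10,50,90]).round(),world(f,uv,z=180,pose=(o["tool_pos"],o["eef_rot"])).mean(0).round(1),P.mean(0).round(1))
f=grab_frame("top"); cv2.imwrite("pics/t5.png",cv2.resize(f["color"][120:280,80:420],(800,376)))
for st,uv in blobs(f,(0,120,80),(5,255,255),5):print(st.tolist(),world(f,uv,z=180).mean(0).round(1))
E
python3 go.py 392 199 250 1.69
```

```text
t: 39.2
tool_pos: [509.2, 193.4, 271.2]
eef_rot: [3.141, -0.001, 0.605]
contact_force: [-0.1, -0.8, -0.4]
opening: 0.8
gripper_force: 0.0
t: 40.03
tool_pos: [510.9, 175.5, 270.8]
eef_rot: [-3.141, -0.001, 1.689]
contact_force: [0.7, 0.4, 0.1]
opening: 29.6
gripper_force: 0.0
t: 40.37
tool_pos: [455.2, 103.1, 272.3]
eef_rot: [3.139, 0.001, 1.676]
contact_force: [-0.7, 0.6, 0.2]
opening: 29.6
gripper_force: 0.0
[172, 36, 18, 20, 266] [179. 180. 181.] [392.6 201.3 180. ] [392.6 201.4 179.8]
[280, 158, 8, 40, 144] [ 604.8 -105.   180. ]
[95, 226, 28, 21, 196] [423.3 392.8 180. ]
[205, 240, 6, 1, 6] [419.3 108.9 180. ]
[173, 247, 5, 4, 16] [391.9 200.6 180. ]
t40.5 turn [ 0.002 -0.    -0.012] travel [101.  -52.8  21.5] rows 1 4
```

View pics/w4.png

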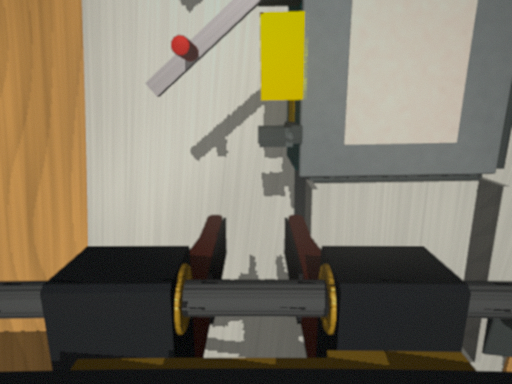

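```bash
python3 -m handwheel '{"delta_rot":[[0,0,-0.01],[0,0,0],[0,0,0],[0,0,0],[0,0,0],[0,0,0],[0,0,0],[0,0,0],[0,0,0]],"travel":[[0,0,0],[20,-10,0],[30,-16,0],[30,-16,0],[16,-7,0],[7,-4,0],[0,0,20],[0,0,15],[0,0,0]],"gripper":[-0.32,-0.32,-0.32,-0.32,-0.32,-0.32,-0.32,-0.32,-0.32]}' 20
python3 go.py 392.5 201 150 1.69
python3 - <<'E'
from rig import *; from h import *
o=get_obs();f=grab_frame("wrist"); po=(o["tool_pos"],o["eef_rot"])
for st,uv in blobs(f,(0,150,60),(5,255,255),20): print(st.tolist(),world(f,uv,pose=po).mean(0).round(1))
v,u=np.mgrid[:384,:512];W=world(f,np.c_[u.ravel(),v.ravel()],pose=po).reshape(-1,3)
m=(abs(W[:,2]-140.5)<4)&(np.hypot(W[:,0]-392,W[:,1]-201)<150)&(W[:,0]<456)&(W[:,1]<300);Q=W[m];print(len(Q),Q.min(0),Q.max(0),rect(Q) if len(Q) else 0)
l=cv2.fitLine(Q[:,:2].astype(np.float32),cv2.DIST_HUBER,0,.01,.01).ravel();print(l)
E
```

```text
t: 41.22
tool_pos: [390.9, 201.1, 232.5]
eef_rot: [-3.136, 0.002, 1.69]
contact_force: [0.3, 0.0, -0.6]
opening: 29.4
gripper_force: 0.0
t41.2 turn [-0.005  0.002  0.   ] travel [-0.3  1.6 82.5] rows 1 3
[249, 183, 18, 30, 378] [391.8 204.1 176.2]
2822 [357.33172382 170.22908407 136.52039479] [455.91305565 278.06555792 144.4967557 ] (array([412. , 221.8]), array([142.3,  20.5]), 0.84)
[  0.6899729   0.7238352 412.77878   225.22261  ]
```

```bash
python3 -m handwheel '{"delta_rot":[[0,0,0],[0,0,0],[0,0,0],[0,0,0],[0,0,0],[0,0,0],[0,0,0],[0,0,0]],"travel":[[1,1.5,15],[0,0,25],[0,0,20],[0,0,12],[0,0,6],[0,0,3],[0,0,1],[0,0,0]],"gripper":[-0.32,-0.32,-0.32,-0.32,-0.32,-0.32,-0.32,-0.32]}' 20
python3 -m handwheel '{"delta_rot":[[0,0,0],[0,0,0],[0,0,0],[0,0,0],[0,0,0]],"travel":[[0,0,0],[0,0,0],[0,0,0],[0,0,0],[0,0,0]],"gripper":[-0.9,-0.9,-0.9,-0.9,-0.9]}' 10
python3 - <<'E'
import numpy as np
a=np.linspace(-2.332,-1.451+.01,16); P=90*np.c_[np.cos(a),np.sin(a)]; d=np.diff(P,axis=0); y=1.69
print(np.c_[d@[np.cos(y),np.sin(y)],d@[np.sin(y),-np.cos(y)]].round(1).tolist(), P[-1]+[454.4,267.4])
E
```

```text
t: 41.93
tool_pos: [393.3, 202.4, 155.2]
eef_rot: [3.14, -0.0, 1.689]
contact_force: [-0.5, 0.4, -0.3]
opening: 29.7
gripper_force: 0.0
t: 42.35
tool_pos: [392.7, 202.0, 154.7]
eef_rot: [3.141, 0.0, 1.689]
contact_force: [-3.2, -2.6, 5.0]
opening: 13.6
gripper_force: 10.0
[[-4.0, 3.5], [-3.8, 3.8], [-3.6, 4.0], [-3.3, 4.2], [-3.1, 4.4], [-2.8, 4.5], [-2.5, 4.7], [-2.3, 4.8], [-2.0, 5.0], [-1.7, 5.1], [-1.4, 5.2], [-1.0, 5.2], [-0.7, 5.3], [-0.4, 5.3], [-0.1, 5.3]] [466.04889668 178.15705515]
```

```bash
python3 -m handwheel '{"delta_rot":[[0,0,0],[0,0,0],[0,0,0],[0,0,0],[0,0,0],[0,0,0],[0,0,0],[0,0,0]],"travel":[[-4,3.5,0],[-3.8,3.8,0],[-3.6,4,0],[-3.3,4.2,0],[-3.1,4.4,0],[-2.8,4.5,0],[-2.5,4.7,0],[-2.3,4.8,0]],"gripper":[-0.9,-0.9,-0.9,-0.9,-0.9,-0.9,-0.9,-0.9]}' 10
python3 -m handwheel '{"delta_rot":[[0,0,0],[0,0,0],[0,0,0],[0,0,0],[0,0,0],[0,0,0],[0,0,0]],"travel":[[-2,5,0],[-1.7,5.1,0],[-1.4,5.2,0],[-1,5.2,0],[-0.7,4,0],[-0.3,3,0],[0,0,0]],"gripper":[-0.9,-0.9,-0.9,-0.9,-0.9,-0.9,-0.9]}' 10
python3 go.py 466 178 150 1.69
```

```text
t: 43.02
tool_pos: [429.7, 180.5, 154.5]
eef_rot: [3.141, 0.001, 1.689]
contact_force: [-3.0, -2.6, 5.0]
opening: 14.0
gripper_force: 10.0
t: 43.6
tool_pos: [458.9, 177.6, 154.4]
eef_rot: [3.14, -0.001, 1.689]
contact_force: [-0.3, -1.5, 3.6]
opening: 13.9
gripper_force: 10.0
t43.6 turn [ 0.002 -0.001 -0.001] travel [-0.5  7.1  4.4] rows 1 1
```

Now I'll nudge until it meets the stop.

```bash
python3 -m handwheel '{"delta_rot":[[0,0,0],[0,0,0],[0,0,0],[0,0,0]],"travel":[[0,3,0],[0,2,0],[0,1,0],[0,0,0]],"gripper":[-0.9,-0.9,-0.9,-0.9]}' 10
python3 -m handwheel '{"delta_rot":[[0,0,0],[0,0,0],[0,0,0]],"travel":[[0,1,0],[0,1,0],[0,0,0]],"gripper":[-0.9,-0.9,-0.9]}' 10
python3 -m handwheel '{"delta_rot":[[0,0,0],[0,0,0],[0,0,0]],"travel":[[0,1,0],[0,1,0],[0,0,0]],"gripper":[-0.9,-0.9,-0.9]}' 20
```

```text
t: 43.93
tool_pos: [464.3, 178.2, 154.4]
eef_rot: [3.14, -0.0, 1.689]
contact_force: [-1.1, -0.3, 5.4]
opening: 14.1
gripper_force: 10.0
t: 44.18
tool_pos: [465.4, 178.2, 154.3]
eef_rot: [-3.141, -0.0, 1.689]
contact_force: [-3.2, -1.6, 6.0]
opening: 13.8
gripper_force: 10.0
t: 44.43
tool_pos: [465.5, 178.3, 154.3]
eef_rot: [-3.136, 0.0, 1.689]
contact_force: [-12.7, -3.3, 9.8]
opening: 13.3
gripper_force: 20.0
```

```bash
python3 -m handwheel '{"delta_rot":[[0,0,0],[0,0,0],[0,0,0]],"travel":[[0,1,0],[0,1,0],[0,0,0]],"gripper":[-0.9,-0.9,-0.9]}' 20
python3 -m handwheel '{"delta_rot":[[0,0,0],[0,0,0],[0,0,0],[0,0,0],[0,0,0],[0,0,0],[0,0,0],[0,0,0]],"travel":[[0,-1.5,0],[0,0,0],[0,0,0],[0,0,0],[0,0,-15],[0,0,-30],[0,0,-36],[0,0,-36]],"gripper":[-0.9,-0.4,-0.4,-0.4,-0.4,-0.4,-0.4,-0.4]}' 20
python3 -m handwheel '{"delta_rot":[[0,0,0],[0,0,0],[0,0,0],[0,0,0],[0,0,0],[0,0,0],[0,0,0],[0,0,0]],"travel":[[-30,0,-10],[-36,0,0],[-36,0,0],[-36,0,0],[-36,0,0],[-36,0,0],[-36,0,0],[-10,0,0]],"gripper":[-0.4,-0.4,-0.4,-0.4,-0.4,-0.4,-0.4,-0.4]}' 20
python3 - <<'E'
from rig import *; from h import *
f=grab_frame("top")
for st,uv in blobs(f,(0,120,80),(5,255,255),5):print(st.tolist(),world(f,uv,z=180).mean(0).round(1))
g=grab_frame("scene")
a=cv2.resize(f["color"][130:270,130:410],(800,400))
cv2.imwrite("pics/end.png",a); cv2.imwrite("pics/ends.png",cv2.resize(g["color"][120:320,180:420],(720,600)))
E
```

```text
t: 44.68
tool_pos: [465.6, 178.2, 154.1]
eef_rot: [-3.131, 0.0, 1.69]
contact_force: [-20.0, -5.1, 13.1]
opening: 13.8
gripper_force: 20.0
t: 45.35
tool_pos: [467.9, 178.4, 270.9]
eef_rot: [-3.139, 0.0, 1.689]
contact_force: [0.4, -0.1, 0.7]
opening: 26.2
gripper_force: 0.0
t: 46.02
tool_pos: [498.6, -80.1, 279.8]
eef_rot: [-3.14, 0.001, 1.685]
contact_force: [-0.2, 0.0, 0.2]
opening: 26.4
gripper_force: 0.0
[280, 158, 5, 15, 49] [ 642.3 -100.6  180. ]
[267, 219, 11, 7, 37] [473.  -70.7 180. ]
[183, 223, 5, 4, 15] [462.6 175.4 180. ]
[95, 226, 28, 21, 196] [423.3 392.8 180. ]
```

View pics/end.png

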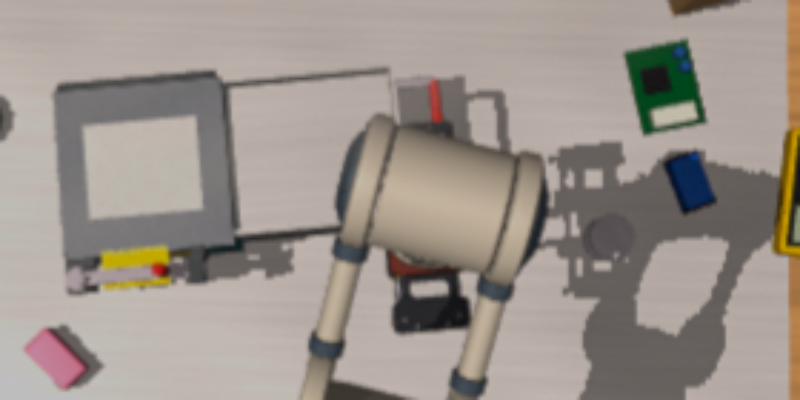

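View pics/ends.png

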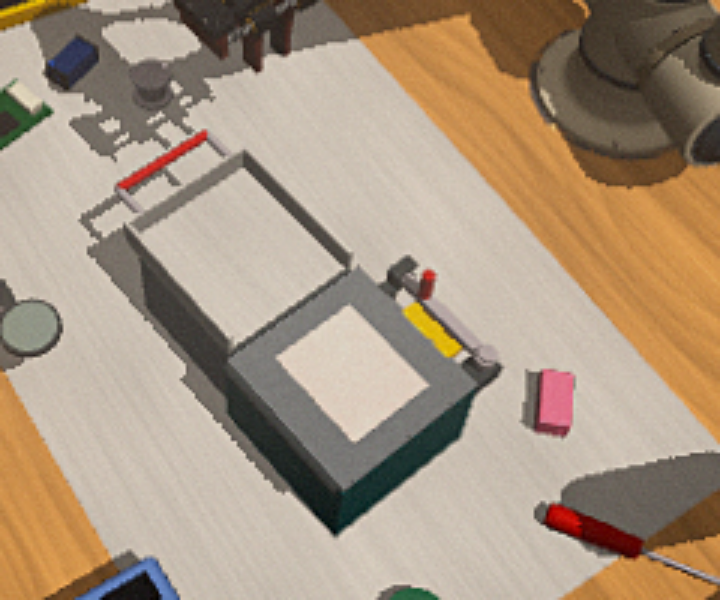

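The lid is flat, the latch bar crosses the yellow tongue into the catch, and the tray is empty. I'll check the latch angle close up before handing in.

```bash
python3 -m handwheel '{"delta_rot":[[0,0,0],[0,0,0],[0,0,0],[0,0,0],[0,0,0],[0,0,0],[0,0,0],[0,0,0]],"travel":[[30,0,0],[36,0,0],[36,0,0],[36,0,0],[25,0,0],[10,0,0],[0,0,0],[0,0,0]],"gripper":[-0.4,-0.4,-0.4,-0.4,-0.4,-0.4,-0.4,-0.4]}' 20
python3 - <<'E'
from rig import *; from h import *
o=get_obs();f=grab_frame("wrist"); po=(o["tool_pos"],o["eef_rot"])
cv2.imwrite("pics/w5.png",f["color"])
for st,uv in blobs(f,(0,150,60),(5,255,255),20): print(st.tolist(),world(f,uv,pose=po).mean(0).round(1),world(f,[[st[0]+st[2]/2,st[1]+8]],z=180,pose=po))
v,u=np.mgrid[:384,:512];W=world(f,np.c_[u.ravel(),v.ravel()],pose=po).reshape(-1,3)
hsv=cv2.cvtColor(f["color"],cv2.COLOR_BGR2HSV).reshape(-1,3)
m=(abs(W[:,2]-140.5)<2.5)&(abs(W[:,0]-462)<22)&(W[:,1]>120)&(W[:,1]<262)&(hsv[:,1]<60);Q=W[m];print(len(Q),rect(Q))
print(cv2.fitLine(Q[:,:2].astype(np.float32),cv2.DIST_HUBER,0,.01,.01).ravel())
m=(abs(W[:,2]-128)<2.5)&(W[:,0]>480);Q=W[m];print('lid',len(Q),np.median(Q[:,2]),rect(Q), np.linalg.lstsq(np.c_[Q[:,:2],np.ones(len(Q))],Q[:,2],rcond=None)[0])
E
```

```text
t: 46.78
tool_pos: [477.7, 96.7, 281.0]
eef_rot: [3.142, 0.0, 1.691]
contact_force: [-0.0, 0.3, 0.5]
opening: 26.4
gripper_force: 0.0
[244, 73, 16, 18, 223] [465.5 176.6 182.1] [[465.72169688 176.89699725 180.        ]]
1549 (array([466.7, 187. ]), array([107.9,  19.4]), -1.451)
[ 1.15614526e-01 -9.93294179e-01  4.62516144e+02  1.99920166e+02]
lid 35572 127.4255861680931 (array([587. ,  96.4]), array([322.5, 195.8]), -1.454) [-1.66308752e-03  2.07765716e-03  1.28014488e+02]
```

View pics/w5.png

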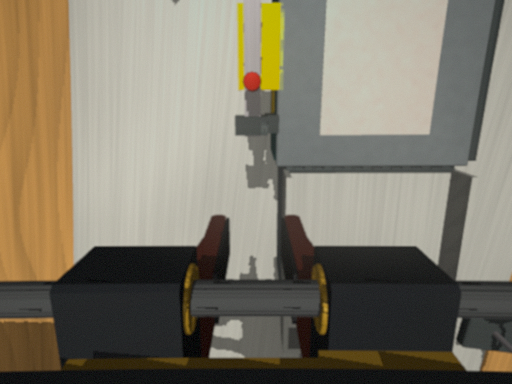

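The bar lies parallel to the box edge (yaw -1.455 against the box's -1.451), runs under the catch at (255,125), and the lid is flat at 127.5 mm. I'm handing in.

```bash
python3 -c "
from rig import *
print(close_job())"
```

```text
the job is handed in; nothing more can be done
None
```

The job is handed in: all four orange packs are in the box, the tray is back down, the lid is shut and the latch is home in its catch. The first grasp touched the bench with a 101 N peak at the wrist (limit 120 N), and the robot time was about 47 s of the 192 s allowed.

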